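Set one level of a kiln load

ROBOT

A 7-joint arm with a two-finger parallel gripper is mounted at the origin on the work surface. World frame = base frame: x ahead of the robot, y to its left, z up, the work surface at z = 0. Lengths are in m, angles in rad, forces in N, time in s.
With the tool pointing down it reaches from about 0.425 to 0.875 m from the base axis. Payload 4.7 kg.
Tool frame: the origin (TCP) lies at the very end of the fingers, on their centre line; the grasp point (between the pads) lies 19 mm behind it; y points along the fingers, z is the direction in which the jaws open and shut, and the axes are right-handed (so a half turn about y gives the same grasp; the last joint's range is limited). The gripper opens to 87 mm and grips with 3 to 60 N. Pads are 19 mm wide; open, the fingers measure 117 mm over their backs; the gripper's body (75 mm by 190 mm) begins 51 mm behind the grasp point.
Start: joints at [-1.123, 0.321, -0.07, 1.45, 0.023, 1.371, -0.057], TCP at [0.273, 0.59, 0.223] pointing down, gripper open.
Joint ranges: [-2.86, 2.86], [-0.3, 2.09], [-1.38, 1.24], [0.06, 2.45], [-1.56, 4.7], [0.09, 2.05], [-2.69, 2.69]. Speed limits (rad/s): [2.57, 2.57, 3.14, 3.14, 3.14, 3.14, 3.14].

INTERFACE

Orientations are given as a rotation vector (axis times angle).
In Python, from plant import monitor, eyes, workorder gives the robot as it stands.
- The arm moves only by the tool arm_command, never from a script. Its argument "moves" is a list that holds one entry, the list of rows, each a list of 7 numbers: the turn, a rotation vector about the world's x, y, z in rad, then the shift along the world's x, y, z in mm, then the opening, from 0 (shut) to 1 (fully open). A call has 1 to 20 rows; each row shifts and turns the pose as measured when the row begins; what a row does not reach is not made up. A row lasts 1/8 s, in which the tool goes at most 62.5 mm and 10.7 degrees, less where a joint would pass 70% of its speed; a pose out of reach is approached as far as the arm can. A call is refused whole if a number of a shift passes 62.5 or a number of a turn 0.188, either way. A call with a gripper value outside its range is refused whole. The fingers move at their own pace and stop on an object; the grip force is fixed at half the most. Time passes only in rows, so rows that do not move let the fingers close. It gives the time, the measured TCP pose, the force and the opening at its end, in the units of the state.
- monitor.state(): the state, without advancing time (a new reading comes with each control period).
- eyes.read_camera(name): name is "scene" or "side" or "wrist"; returns a dict with "color" (400x640x3 uint8, red, green, blue), "fx", "fy", "cx", "cy" (pixels), "distortion" ([k1, k2, p1, p2, k3] as OpenCV has them; the pictures are not rectified), "eye" and "rotation" of the camera in the world; the wrist camera has in their place "T_tool_cam" (4x4, takes a point from camera to tool coordinates, whose origin is the TCP and whose axes are the tool frame's). Camera axes: x right, y up, looking along -z (the intrinsics and any distortion apply to the point x, -y, -z); pixel columns grow to the right and rows downward; lengths in m; the calibration is good to about 2 mm. A picture is of the moment at which its call begins: read the wrist's pose just before it. There is no depth.
- workorder.finish_job(): hands the job in, once; it reports no verdict.
The state is a dict: "t": time; "joints": joint angles; "joint_vel": joint speeds; "effort": joint torques, N m; "ee_pos": TCP position; "tcp_rot": TCP orientation; "ft_force": force on the tool from outside, world axes, zero at the start; "wrist_torque": the same for the moment, N m; "gripper_width": finger opening in m.
Only numpy, scipy, OpenCV 4.12 (cv2) and the standard library are available. Lean on these libraries where they do the work, as an engineer would, in place of code of your own. Each camera call takes 0.05 s, during which the arm holds its last target. There are 200 camera calls.

TASK

First, in any order: stand the loose kiln post that matches the fixed one on the white patch, the cup midway between these two posts, and the cone pack in front of the cup (on the robot's side), fully on the shelf, centred along its front edge and parallel to it. Then lay the narrow bridge shelf centred and straight across both posts, and last stand the bowl upright in the middle of the bridge. Leave the short post and the jug where they are.

Things in the scene. Friction and masses are not known exactly. Their poses are not given: they have to be found in the camera images.
- kiln_shelf: Kiln shelf: beige-grey slab fixed on the bench, 180 mm deep (its x) by 240 mm long (its y), 15 mm thick. Origin at the centre of its underside, top at z = 15 mm. Its -x long edge is the front, facing the robot (turned up to 0.3 rad). Fixed post and patch lie at its x = +25, y = +75 and -75 mm, either way round; midway is (25, 0). The middle of the free strip in front of the cup is about (-55, 0) mm.
- fixed_post: Square buff fireclay post already standing on the shelf near one end, fixed: 40 x 40 mm, 80 mm tall, sides parallel to the shelf's. Origin at the centre of its underside.
- patch: Flat white square patch of kiln wash, 50 x 50 mm, painted on the shelf's top (no height) near the end opposite the fixed post. Origin at its centre, 75 mm from the shelf's centre along its length.
- tall_post: Loose square buff fireclay post standing upright, the same as the fixed one: 40 x 40 mm, 80 mm tall, about 0.26 kg. Origin at the centre of its underside, x and y square to its sides.
- short_post: Loose square buff fireclay post standing upright, too short for this level: 34 x 34 mm, 45 mm tall. Not needed, to be left alone. Origin at the centre of its underside.
- cup: Unglazed brown-red clay cup without handle, open upward: 46 mm across, straight-walled above its lowest 12 mm, 62 mm tall, wall 5 mm, about 0.11 kg. Origin at the centre of its underside, z up.
- cone_pack: Cone pack: grey clay bar 24 mm (its x) by 70 mm (its y) by 26 mm tall with three little pale cones standing in a row on it, 55 mm tall in all, about 0.09 kg; gripped across the 24 mm. The cones stay inside the bar's outline. Origin at the centre of its underside, z up. Either way round will do.
- bridge: Narrow bridge shelf: loose flat beige-grey slab lying on the bench, 50 mm (its x) by 190 mm (its y) by 16 mm thick, about 0.32 kg; gripped across the 50 mm at mid-length. Origin at the centre of its underside; its top is at z = 16 mm.
- bowl: Low unglazed brown-red clay bowl, open upward: 64 mm across, 36 mm tall, its wall upright between 14 and 36 mm height, narrowing below to a 38 mm foot, wall 5 mm, about 0.07 kg. Origin at the centre of its underside, z up.
- jug: Loose terracotta jug, 92 mm across and 115 mm tall with a loop handle, a bystander at the right of the work. Origin at the centre of its underside.
Mind the look-alikes: they are no part of the job. Leave any blue or orange look-alike of the cup alone.

How it is judged:
By the outcome, as a careful person would: the job done as asked, in the order asked, and still so for the second after the job is handed in, with the robot touching nothing.
It also fails if it takes over 141 s, if anything falls off the work surface, if the arm or the gripper's body presses on something with over 40 N, if the wrist force passes 120 N, or if a joint passes its speed limit or range.

## Working session

There is one attempt and no reset: what is moved stays moved. The work goes in short steps, Python scripts to look and compute and a tool call to move; the robot and the scene stay as the last step left them, time stands still between calls to the robot, and variables do not carry over. Pictures are saved under pics/ and viewed, about 12 in all and at most 16, crops included, and the job is handed in when it is done.

Besides the shell and the picture viewer there is one more tool, called after "Emit:" as name(argument=value, ...), one argument or row to a line, values as JSON. arm_command: Moves the arm, as the interface text tells. Its arguments: {"type":"object","properties":{"moves":{"type":"array","items":{"type":"array","items":{"type":"array","items":{"type":"number"}}}}},"required":["moves"]}

```bash
ls; mkdir -p pics; python3 - <<'E'
from plant import monitor, eyes
import cv2,json
print(monitor.state())
for n in("scene","side","wrist"):
    c=eyes.read_camera(n); cv2.imwrite(f"pics/{n}0.png",c["color"][:,:,::-1])
    print(n,{k:(v.tolist() if hasattr(v,'tolist') else v) for k,v in c.items() if k!="color"})
E
```

```text
pics
{'t': 0.0, 'joints': array([-1.12295434,  0.32178596, -0.07006414,  1.45167773,  0.02258733,
        1.37078339, -0.05687552]), 'joint_vel': array([-5.55358515e-04, -1.79311828e-03,  6.16393336e-04, -6.86191365e-04,
        9.12852552e-04, -1.66169814e-03,  1.21920737e-05]), 'effort': array([-1.96337569e-04, -4.91286671e+01, -4.03991975e-01, -3.12527812e+01,
       -6.38793991e-02,  4.34839132e-02,  1.43017464e-04]), 'ee_pos': array([0.27299665, 0.58928606, 0.22148403]), 'tcp_rot': array([-1.54574823,  0.3404827 , -0.33999073]), 'ft_force': array([-0.48858784, -0.41308499, -0.72845399]), 'wrist_torque': array([-0.03141154, -0.00438731, -0.00105182]), 'gripper_width': 0.08704548163526886}
scene {'fx': 437.8222566349755, 'fy': 437.8222566349755, 'cx': 316.6077790471887, 'cy': 197.05872336244852, 'distortion': [-0.04124685469514012, 0.0, 0.0, 0.0, 0.0], 'eye': [0.9195295754458256, -0.6208819988637215, 0.9921947536339824], 'rotation': [0.615896729106939, 0.18672366004411242, 0.5232052055449548]}
side {'fx': 418.380597857531, 'fy': 418.380597857531, 'cx': 308.7163299083547, 'cy': 198.01219587661643, 'distortion': [-0.06186389511431196, 0.0, 0.0, 0.0, 0.0], 'eye': [0.8223822310373708, 0.7302860190729809, 0.7876572624934103], 'rotation': [0.2035292394605846, 1.108858040242875, 2.580699502215746]}
wrist {'fx': 305.1285708097755, 'fy': 305.1285708097755, 'cx': 321.9323955978381, 'cy': 198.25043604322772, 'distortion': [-0.008710585862444055, 0.0, 0.0, 0.0, 0.0], 'T_tool_cam': [[0.001314128276762723, -0.9563150476661331, -0.2923350862865962, -0.08117446697776244], [-3.038440490392957e-05, 0.29233530038877664, -0.9563158846444981, -0.1604934591114168], [0.9999991360714557, 0.0012656041731580392, 0.0003551090209128025, -0.0008851851998630256], [0.0, 0.0, 0.0, 1.0]]}
```

View pics/scene0.png

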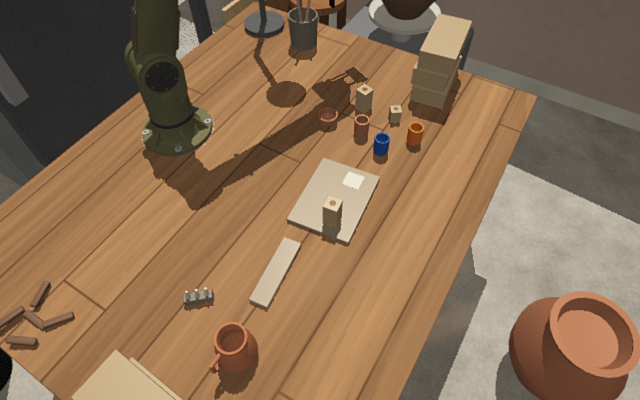

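View pics/side0.png

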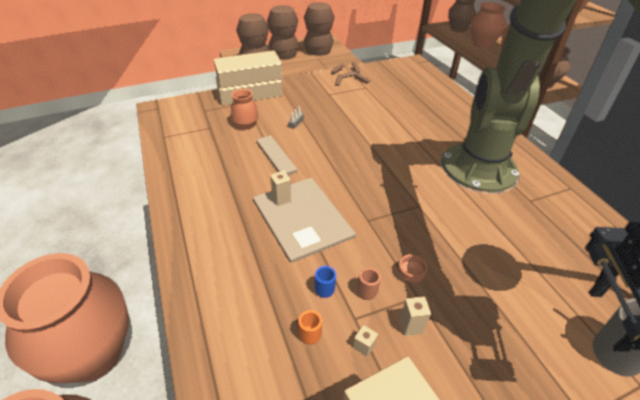

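The scene picture shows the shelf around (335,200), the patch (354,180), the fixed post (332,210), tall post (364,98), short post (396,114), cup (362,127), bowl (328,118), bridge (275,272), cone pack (198,297) and jug (232,345). The side picture agrees.

```bash
cat > h.py <<'E'
from plant import monitor, eyes
import numpy as np, cv2
from scipy.spatial.transform import Rotation as R
def cam(n):
    s=monitor.state(); c=eyes.read_camera(n)
    if n=="wrist":
        T=np.eye(4);T[:3,:3]=R.from_rotvec(s["tcp_rot"]).as_matrix();T[:3,3]=s["ee_pos"]
        T=T@np.array(c["T_tool_cam"])
    else:
        T=np.eye(4);T[:3,:3]=R.from_rotvec(c["rotation"]).as_matrix();T[:3,3]=c["eye"]
    c["T"]=T;c["K"]=np.array([[c["fx"],0,c["cx"]],[0,c["fy"],c["cy"]],[0,0,1.]]);c["d"]=np.array(c["distortion"])
    return c
def save(c,name,box=None,f=1):
    im=c["color"][:,:,::-1]
    if box: im=im[box[1]:box[3],box[0]:box[2]]
    cv2.imwrite("pics/"+name+".png",cv2.resize(im,None,fx=f,fy=f,interpolation=cv2.INTER_CUBIC))
def unproj(c,px,z):
    u=cv2.undistortPoints(np.array(px,float).reshape(-1,1,2),c["K"],c["d"]).reshape(-1,2)
    r=np.c_[u[:,0],-u[:,1],-np.ones(len(u))]@c["T"][:3,:3].T; e=c["T"][:3,3]
    return e+r*((np.broadcast_to(z,len(u))-e[2])/r[:,2])[:,None]
def proj(c,P):
    q=(np.atleast_2d(P)-c["T"][:3,3])@c["T"][:3,:3]; q=q*[1,-1,-1]
    return cv2.projectPoints(q.reshape(-1,1,3),np.zeros(3),np.zeros(3),c["K"],c["d"])[0].reshape(-1,2)
E
python3 - <<'E'
from h import *
np.set_printoptions(precision=3,suppress=True)
c=cam("scene")
for n,p,z in [("tall top",(364,90),.08),("short top",(396,108),.045),("cup rim",(362,119),.062),("bowl",(328,115),.036),("patch",(354,180),.015),("fixed top",(333,203),.095),("bridge",(276,270),.016),("cone",(198,299),.015),("jug",(232,336),.115),("blue",(381,138),.06),("orange",(416,128),.06),
 ("sh",(325,159),.015),("sh",(379,177),.015),("sh",(348,241),.015),("sh",(289,220),.015),("br",(286,237),.016),("br",(300,244),.016),("br",(265,304),.016),("br",(250,298),.016)]:
    print(n,unproj(c,[p],z)[0])
print(R.from_rotvec(monitor.state()["tcp_rot"]).as_matrix())
save(c,"crop",(160,60,440,340),2.1)
E
```

```text
tall top [0.469 0.384 0.08 ]
short top [0.579 0.397 0.045]
cup rim [0.517 0.282 0.062]
bowl [0.405 0.268 0.036]
patch [0.593 0.095 0.015]
fixed top [ 0.61  -0.056  0.095]
bridge [ 0.564 -0.255  0.016]
cone [ 0.447 -0.415  0.015]
jug [ 0.607 -0.462  0.115]
blue [0.601 0.241 0.06 ]
orange [0.673 0.332 0.06 ]
sh [0.482 0.121 0.015]
sh [0.65  0.141 0.015]
sh [ 0.676 -0.091  0.015]
sh [ 0.509 -0.115  0.015]
br [ 0.532 -0.163  0.016]
br [ 0.575 -0.162  0.016]
br [ 0.592 -0.342  0.016]
br [ 0.552 -0.348  0.016]
[[ 0.907 -0.     0.42 ]
 [-0.42  -0.001  0.907]
 [ 0.    -1.    -0.001]]
```

View pics/crop.png

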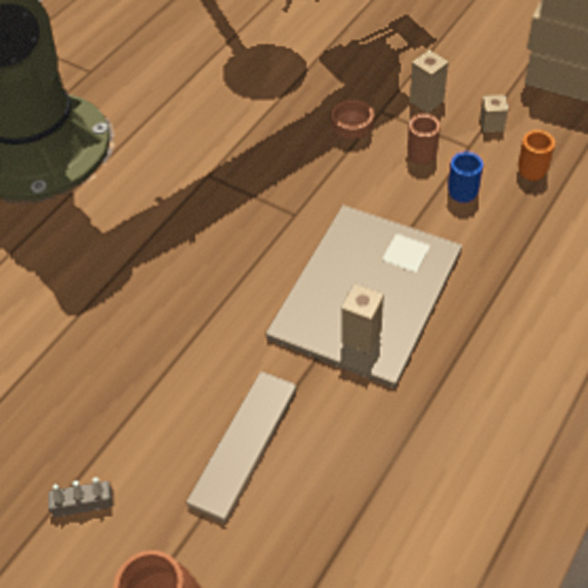

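The crop shows the same layout larger and nothing stands close to the shelf. Next I move over the left group for a wrist look.

Emit:
arm_command(
  moves=[
    [[0,0,-0.1,31,-48,3,1],[0,0,-0.1,31,-48,3,1],[0,0,-0.1,31,-48,3,1],[0,0,-0.1,31,-48,3,1],[0,0,-0.1,31,-48,3,1],[0,0,-0.1,31,-48,3,1],[0,0,0,0,0,0,1],[0,0,0,0,0,0,1]],
  ],
)

```text
t: 1.2
ee_pos: [0.4607, 0.2915, 0.2384]
tcp_rot: [-1.412, 0.821, -0.817]
ft_force: [0.6, -0.0, 0.4]
gripper_width: 0.0873
```

```bash
python3 - <<'E'
from h import *
c=cam("wrist"); save(c,"w1",None,1.25); s=monitor.state(); print(s["t"],s["ee_pos"],R.from_rotvec(s["tcp_rot"]).as_matrix()); cv2.imwrite("w1raw.png",c["color"][:,:,::-1])
import pickle; pickle.dump(c,open("w1.pkl","wb"))
E
```

```text
1.25 [0.46110796 0.29099973 0.23848627] [[ 4.96277020e-01 -1.82019735e-03  8.68162316e-01]
 [-8.68163874e-01 -1.43311206e-04  4.96277611e-01]
 [-7.78905804e-04 -9.99998333e-01 -1.65135164e-03]]
```

View pics/w1.png

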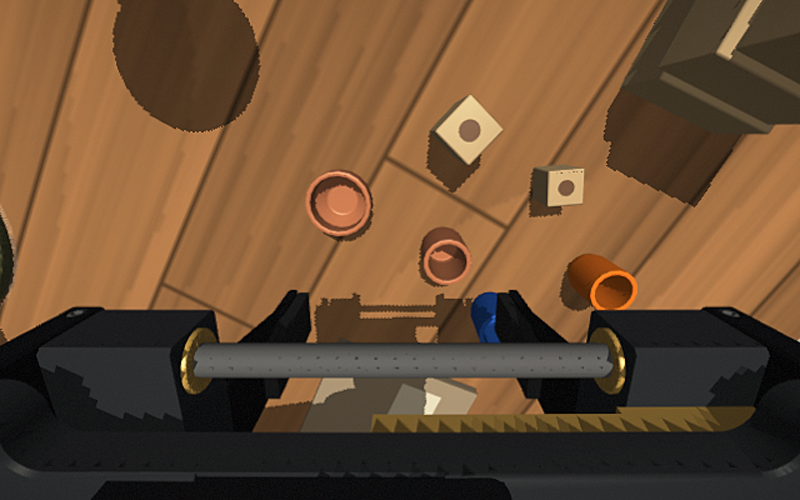

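The wrist picture (scaled by 1.25) shows the tall post's top at (470,130), with corners (470,95), (503,130), (470,165) and (433,128). The bowl rim is at (339,203), the cup rim at (446,262), and the short post at (566,187).

```bash
python3 - <<'E'
from h import *
import pickle
np.set_printoptions(precision=4,suppress=True)
c=pickle.load(open("w1.pkl","rb"))
g=lambda *p:np.array(p)/1.25
P=unproj(c,g((470,95),(503,130),(470,165),(433,128)),.08)
print("tall",P.mean(0),"sides",[np.linalg.norm(P[i]-P[(i+1)%4]).round(4) for i in range(4)],"yaw",[np.arctan2(*(P[(i+1)%4]-P[i])[[1,0]]).round(3) for i in range(4)])
Q=unproj(c,g((307,203),(372,203),(339,170),(339,236)),.036);print("bowl",Q.mean(0),np.linalg.norm(Q[0]-Q[1]),np.linalg.norm(Q[2]-Q[3]))
Q=unproj(c,g((422,262),(470,262),(446,239),(446,285)),.062);print("cup",Q.mean(0),np.linalg.norm(Q[0]-Q[1]),np.linalg.norm(Q[2]-Q[3]))
print("short",unproj(c,g((566,187)),.045))
E
```

```text
tall [0.4652 0.3883 0.08  ] sides [np.float64(0.0381), np.float64(0.0372), np.float64(0.0425), np.float64(0.0375)] yaw [np.float64(-0.237), np.float64(-1.791), np.float64(2.908), np.float64(1.234)]
bowl [0.3994 0.2732 0.036 ] 0.06253846423246154 0.06415794206981645
cup [0.5127 0.2794 0.062 ] 0.04483566520123546 0.04546330473004978
short [[0.5753 0.3932 0.045 ]]
```

Emit:
arm_command(
  moves=[
    [[0,0,-0.156,1,20,0,1],[0,0,-0.156,1,20,0,1],[0,0,-0.156,1,20,0,1],[0,0,-0.156,1,20,0,1],[0,0,-0.156,1,20,0,1],[0,0,0,0,0,-30,1],[0,0,0,0,0,-30,1],[0,0,0,0,0,0,1],[0,0,0,0,0,0,1]],
  ],
)

```text
t: 2.38
ee_pos: [0.4548, 0.4089, 0.1758]
tcp_rot: [-1.078, 1.403, -1.392]
ft_force: [-0.1, -0.7, 0.2]
gripper_width: 0.0871
```

```bash
cat >> h.py <<'E'
def pose():
    s=monitor.state(); M=R.from_rotvec(s["tcp_rot"]).as_matrix()
    # tilt correction to bring tool y to straight down, world rotvec
    print("t %.1f"%s["t"],"pos mm",(s["ee_pos"]*1000).round(1),"yaw %.3f"%np.arctan2(M[1,2],M[0,2]),"tiltfix",np.cross(M[:,1],[0,0,-1]).round(3),"F",s["ft_force"].round(1),"w %.1f"%(s["gripper_width"]*1e3), "j7 %.2f"%s["joints"][6])
    return s
E
python3 -c "
from h import *
pose()"
```

```text
t 2.4 pos mm [454.8 408.9 175.8] yaw -0.258 tiltfix [-0.004 -0.006 -0.   ] F [-0.1 -0.7  0.2] w 87.1 j7 -0.99
```

Emit:
arm_command(
  moves=[
    [[-0.004,-0.006,0,10,-20,0,1],[0,0,0,0,0,-45,1],[0,0,0,0,0,-45,1],[0,0,0,0,0,-25,1],[0,0,0,0,0,0,1],[0,0,0,0,0,0,1]],
  ],
)

```text
t: 3.12
ee_pos: [0.4745, 0.384, 0.068]
tcp_rot: [-1.056, 1.393, -1.401]
ft_force: [-0.3, 0.2, -0.1]
gripper_width: 0.0868
```

```bash
python3 -c "
from h import *
pose()"
```

```text
t 3.1 pos mm [474.5 384.   68. ] yaw -0.264 tiltfix [-0.006  0.015  0.   ] F [-0.3  0.2 -0.1] w 86.8 j7 -0.94
```

Emit:
arm_command(
  moves=[
    [[-0.006,0.015,0,-8,3,0,1],[0,0,0,0,0,0,1],[0,0,0,0,0,-22,1],[0,0,0,0,0,-20,1],[0,0,0,0,0,0,1],[0,0,0,0,0,0,1]],
  ],
)

```text
t: 3.88
ee_pos: [0.4694, 0.3908, 0.0325]
tcp_rot: [-1.062, 1.399, -1.395]
ft_force: [0.1, 0.3, 0.0]
gripper_width: 0.087
```

```bash
python3 -c "
from h import *
pose()
c=cam('wrist'); save(c,'w2')"
```

```text
t 3.9 pos mm [469.4 390.8  32.5] yaw -0.262 tiltfix [-0.008  0.008  0.   ] F [0.1 0.3 0. ] w 87.0 j7 -0.93
```

View pics/w2.png

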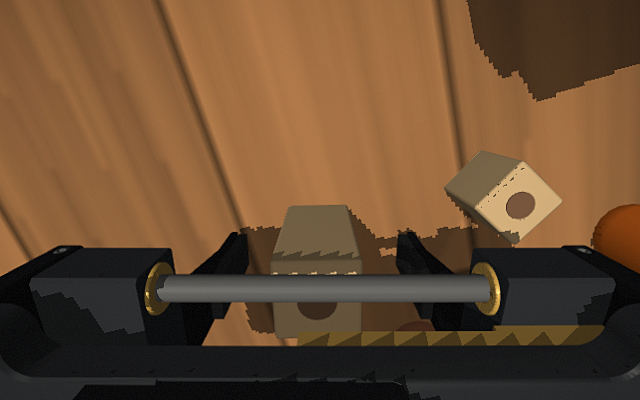

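The post sits between the fingers and is square to them. Its top face spans columns 270–362 and rows 272–338. I'll close on it.

Emit:
arm_command(
  moves=[
    [[-0.006,0.006,0,0,0,-5,1],[0,0,0,0,0,0,0],[0,0,0,0,0,0,0],[0,0,0,0,0,0,0],[0,0,0,0,0,0,0],[0,0,0,0,0,0,0]],
  ],
)

```text
t: 4.68
ee_pos: [0.4701, 0.3917, 0.0291]
tcp_rot: [-1.069, 1.4, -1.397]
ft_force: [-1.5, 1.4, 0.0]
gripper_width: 0.0448
```

```bash
python3 - <<'E'
from h import *
s=pose(); c=cam("wrist"); save(c,"w3")
P=unproj(c,[(316,272),(316,338)],.08).mean(0);M=R.from_rotvec(s["tcp_rot"]).as_matrix()
print("top centre",P.round(4),"in tool x,z mm",((P-s["ee_pos"])@M*1e3).round(1))
E
```

```text
t 4.7 pos mm [470.1 391.7  29.1] yaw -0.262 tiltfix [-0.004  0.003  0.   ] F [-1.5  1.4  0. ] w 44.8 j7 -0.93
top centre [0.4665 0.3911 0.08  ] in tool x,z mm [  1.2 -50.9  -3.3]
```

Emit:
arm_command(
  moves=[
    [[0,0,0,0,0,0,0],[0,0,0,0,0,20,0],[0,0,0,0,0,50,0],[0,0,0,0,0,50,0],[0,0,0,0,0,50,0],[0,0,0.04,10,-30,30,0],[0,0,0.04,11,-48,0,0],[0,0,0.04,11,-48,0,0],[0,0,0.04,11,-48,0,0],[0,0,0.04,11,-48,0,0],[0,0,0.04,11,-48,0,0],[0,0,0.04,11,-48,0,0],[0,0,0.04,11,-48,0,0],[0,0,0.04,11,-48,0,0],[0,0,0.04,8,-30,0,0],[0,0,0,0,0,0,0],[0,0,0,0,0,0,0],[0,0,0,0,0,0,0]],
  ],
)

```text
t: 6.98
ee_pos: [0.5712, -0.0709, 0.2494]
tcp_rot: [-1.263, 1.095, -1.097]
ft_force: [0.2, -0.6, -3.4]
gripper_width: 0.04
```

```bash
python3 - <<'E'
from h import *
import pickle
s=pose(); c=cam("wrist"); save(c,"w4",None,1.25); pickle.dump(c,open("w4.pkl","wb"))
E
```

```text
t 7.0 pos mm [571.2 -70.9 249.4] yaw 0.150 tiltfix [-0.009  0.009  0.   ] F [ 0.2 -0.6 -3.4] w 40.0 j7 0.30
```

View pics/w4.png

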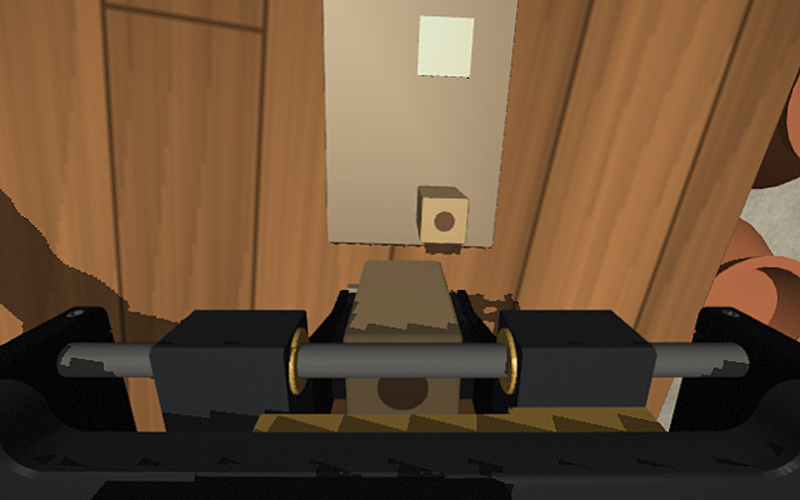

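The wrist view (×1.25) shows the patch with corners (420,15), (474,18), (471,78) and (417,74). The near shelf corners are (328,242) and (493,247), the shelf's left edge runs up to (323,0), and the fixed post's top is at (444,220). I'll fit the shelf pose from these points.

```bash
python3 - <<'E'
from h import *
import pickle
from scipy.optimize import least_squares
np.set_printoptions(precision=4,suppress=True)
c=pickle.load(open("w4.pkl","rb"))
g=lambda p:np.array(p,float)/1.25
im=c["color"]; m=(im[:80,320:390].min(2)>205).astype(np.uint8); 
cn=max(cv2.findContours(m,cv2.RETR_EXTERNAL,cv2.CHAIN_APPROX_NONE)[0],key=cv2.contourArea); print("patch rect",cv2.minAreaRect(cn),cv2.contourArea(cn))
obs=[((25,100,15),(420,15)),((25+25,100,15),(474,18))]
obj=[(0,100,15),(50,100,15),(50,50,15),(0,50,15),(-90,-120,15),(90,-120,15),
 (5,-55,95),(45,-55,95),(45,-95,95),(5,-95,95)]
pix=[(420,15),(474,18),(471,78),(417,74),(328,242),(493,247),(421,196),(468,199),(465,243),(420,240)]
O=np.array(obj)/1e3;P=g(pix)
def tf(v,O): 
    k,s=np.cos(v[2]),np.sin(v[2]); return np.c_[O[:,0]*k-O[:,1]*s+v[0],O[:,0]*s+O[:,1]*k+v[1],O[:,2]]
f=lambda v:(proj(c,tf(v,O))-P).ravel()
r=least_squares(f,[.58,.014,.114],x_scale=.01,loss="soft_l1"); print(r.x); print(f(r.x).reshape(-1,2).round(1).tolist())
# edge angles
for a,b in [((323,0),(328,242)),((518,0),(493,247))]:
    Q=unproj(c,g([a,b]),.015);d=Q[0]-Q[1];print("edge yaw",np.arctan2(-d[0],d[1]))
for n,l in [("patch",(25,75,15)),("cup",(25,0,15)),("cone",(-55,0,15))]: print(n,tf(r.x,np.array([l])/1e3))
# held post top
s=monitor.state();M=R.from_rotvec(s["tcp_rot"]).as_matrix()
E
```

```text
patch rect ((20.454917907714844, 58.99591064453125), (11.045360565185547, 0.9958931803703308), 5.19442892074585) 0.5
[0.5721 0.0147 0.1112]
[[-0.0, -0.2], [0.1, -0.6], [-1.2, -1.6], [0.3, -0.2], [-1.6, -0.0], [-0.4, 0.4], [0.6, 0.5], [1.4, -0.5], [0.5, 1.2], [-0.5, 2.3]]
edge yaw 0.11424269257515585
edge yaw 0.11827954315677613
patch [[0.5887 0.092  0.015 ]]
cup [[0.597  0.0175 0.015 ]]
cone [[0.5175 0.0086 0.015 ]]
```

Emit:
arm_command(
  moves=[
    [[-0.009,0.009,-0.01,5,45,0,0],[0,0,-0.01,5,45,0,0],[0,0,-0.01,5,45,0,0],[0,0,0,4,24,-20,0],[0,0,0,0,0,-45,0],[0,0,0,0,0,-45,0],[0,0,0,0,0,-25,0],[0,0,0,0,0,0,0],[0,0,0,0,0,0,0]],
  ],
)

```text
t: 8.15
ee_pos: [0.5861, 0.0964, 0.1059]
tcp_rot: [-1.271, 1.116, -1.115]
ft_force: [-0.2, -0.3, -3.1]
gripper_width: 0.04
```

```bash
python3 -c "
from h import *
pose()"
```

```text
t 8.2 pos mm [586.1  96.4 105.9] yaw 0.128 tiltfix [ 0.003 -0.003  0.   ] F [-0.2 -0.3 -3.1] w 40.0 j7 0.02
```

Emit:
arm_command(
  moves=[
    [[0.003,-0.003,-0.015,4,-4,0,0],[0,0,0,0,0,0,0],[0,0,0,0,0,-20,0],[0,0,0,0,0,-20,0],[0,0,0,0,0,0,0],[0,0,0,0,0,0,0],[0,0,0,0,0,0,0]],
  ],
)

```text
t: 9.02
ee_pos: [0.5927, 0.092, 0.0669]
tcp_rot: [-1.254, 1.123, -1.129]
ft_force: [-0.2, -0.3, -3.2]
gripper_width: 0.0398
```

```bash
python3 -c "
from h import *
pose()"
```

```text
t 9.0 pos mm [592.7  92.   66.9] yaw 0.111 tiltfix [-0.002  0.006  0.   ] F [-0.2 -0.3 -3.2] w 39.8 j7 0.03
```

Emit:
arm_command(
  moves=[
    [[-0.002,0.005,0.002,-2,0,-8,0],[0,0,0,0,0,-8,0],[0,0,0,0,0,0,0],[0,0,0,0,0,-2,0],[0,0,0,0,0,0,0]],
  ],
)

```text
t: 9.65
ee_pos: [0.5912, 0.0923, 0.0485]
tcp_rot: [-1.259, 1.124, -1.126]
ft_force: [0.2, -0.4, -3.1]
gripper_width: 0.0397
```

```bash
python3 -c "
from h import *
pose()"
```

```text
t 9.7 pos mm [591.2  92.3  48.5] yaw 0.113 tiltfix [-0.     0.002  0.   ] F [ 0.2 -0.4 -3.1] w 39.7 j7 0.04
```

Emit:
arm_command(
  moves=[
    [[0,0.002,0,0,0,-3,0],[0,0,0,0,0,-2,0],[0,0,0,0,0,0,0],[0,0,0,0,0,0,0]],
  ],
)

```text
t: 10.15
ee_pos: [0.5916, 0.0923, 0.0441]
tcp_rot: [-1.26, 1.125, -1.125]
ft_force: [0.1, -0.1, -2.4]
gripper_width: 0.0393
```

```bash
python3 -c "
from h import *
pose()"
```

```text
t 10.2 pos mm [591.6  92.3  44.1] yaw 0.113 tiltfix [-0.001  0.001  0.   ] F [ 0.1 -0.1 -2.4] w 39.3 j7 0.05
```

Emit:
arm_command(
  moves=[
    [[0,0,0,0,0,-1,0],[0,0,0,0,0,0,0],[0,0,0,0,0,0,1],[0,0,0,0,0,0,1],[0,0,0,0,0,0,1],[0,0,0,0,0,0,1],[0,0,0,0,0,40,1],[0,0,0,0,0,50,1],[0,0,0,0,0,50,1],[0,0,0,0,-40,50,1],[0,0,0,0,-50,0,1],[0,0,0,0,-50,0,1],[0,0,0,0,-30,0,1],[0,0,0,0,0,0,1],[0,0,0,0,0,0,1]],
  ],
)

```text
t: 12.02
ee_pos: [0.5916, -0.079, 0.2398]
tcp_rot: [-1.256, 1.118, -1.125]
ft_force: [0.9, -0.1, -0.5]
gripper_width: 0.087
```

```bash
python3 - <<'E'
from h import *
import pickle
s=pose(); c=cam("wrist"); save(c,"w5",(180,0,500,240),2.4); pickle.dump(c,open("w5.pkl","wb"))
E
```

```text
t 12.0 pos mm [591.6 -79.  239.8] yaw 0.117 tiltfix [-0.001  0.007  0.   ] F [ 0.9 -0.1 -0.5] w 87.0 j7 0.29
```

View pics/w5.png

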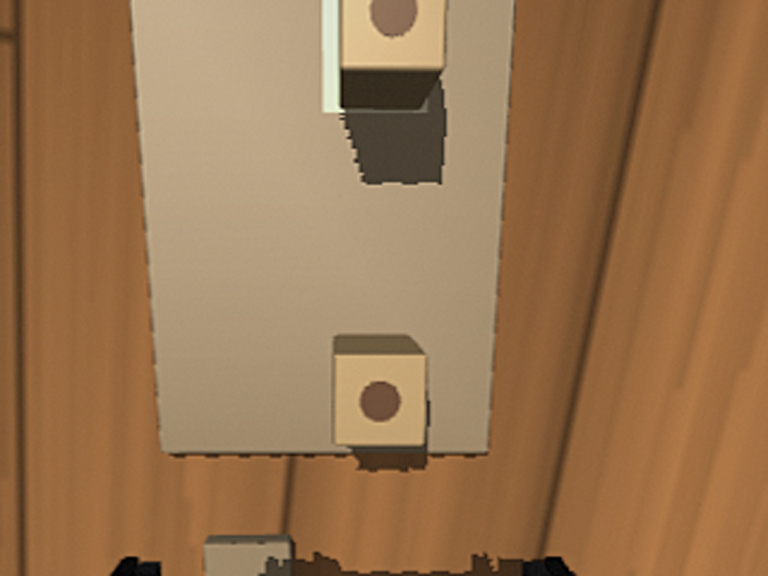

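```bash
python3 - <<'E'
from h import *
import pickle
from scipy.optimize import least_squares
np.set_printoptions(precision=4,suppress=True)
c=pickle.load(open("w5.pkl","rb"))
g=lambda p:np.array(p,float)/2.4+[180,0]+np.array([-.29,-.29])
A=unproj(c,g([(340,69),(445,69)]),.095);B=unproj(c,g([(335,354),(426,354),(426,445),(334,445)]),.095)
F=B.mean(0);print("fixed",F,"placed edge",A,"yaw",np.arctan2(A[1,1]-A[0,1],A[1,0]-A[0,0]),"fixed yaw",np.arctan2(B[1,1]-B[0,1],B[1,0]-B[0,0]),np.arctan2(B[2,1]-B[3,1],B[2,0]-B[3,0]))
y=.113; ux=np.array([np.cos(y),np.sin(y)]);uy=np.array([-np.sin(y),np.cos(y)])
ctr=A.mean(0)[:2]+.02*uy; d=ctr-F[:2]; print("placed centre",ctr,"rel fixed in shelf axes mm",d@ux*1e3,d@uy*1e3, "want 0,150")
S=unproj(c,g([(163,453),(488,453),(132,0),(516,0)]),.015);print("shelf corners/edges",S)
m=S[:2].mean(0)[:2]; print("shelf centre",m+.12*uy, "from fixed", F[:2]-.025*ux+.075*uy, "edge yaw",[np.arctan2(-(S[i+2]-S[i])[0],(S[i+2]-S[i])[1]) for i in (0,1)], np.arctan2(*(S[1]-S[0])[[1,0]]))
for z in(.015,): 
  P=unproj(c,g([(322,112)]),z)[0];print("patch corner",P,"-> patch centre",P[:2]+.025*ux+.025*uy)
E
```

```text
fixed [ 0.6055 -0.0568  0.095 ] placed edge [[0.5741 0.0659 0.095 ]
 [0.6131 0.0705 0.095 ]] yaw 0.1178637958419962 fixed yaw 0.1150994280864983 0.11413729532856069
placed centre [0.5914 0.0881] rel fixed in shelf axes mm 2.316046489130674 145.54975422028252 want 0,150
shelf corners/edges [[ 0.4984 -0.114   0.015 ]
 [ 0.6744 -0.0939  0.015 ]
 [ 0.4742  0.1004  0.015 ]
 [ 0.6499  0.1211  0.015 ]]
shelf centre [0.5729 0.0153] from fixed [0.5722 0.0149] edge yaw [np.float64(0.11220949438968132), np.float64(0.11345353596948131)] 0.11400645441771717
patch corner [0.5661 0.0638 0.015 ] -> patch centre [0.5881 0.0914]
```

The view (×2.4 crop) shows the placed post's near top edge at (340–445, 69), with the patch showing more on the left than in front. The post is about 2.5 mm too far in x and 4 mm short in y, so I'll regrip and nudge it.

Emit:
arm_command(
  moves=[
    [[0,0.006,-0.004,0,45,0,1],[0,0,0,0,45,0,1],[0,0,0,0,45,0,1],[0,0,0,0,36,0,1],[0,0,0,0,0,0,1],[0,0,0,0,0,-45,1],[0,0,0,0,0,-45,1],[0,0,0,0,0,0,1],[0,0,0,0,0,0,1]],
  ],
)

```text
t: 13.2
ee_pos: [0.5899, 0.1083, 0.1493]
tcp_rot: [-1.263, 1.112, -1.112]
ft_force: [-0.2, 0.5, 1.3]
gripper_width: 0.087
```

```bash
python3 -c "
from h import *
pose()"
```

```text
t 13.2 pos mm [589.9 108.3 149.3] yaw 0.130 tiltfix [-0.003  0.003  0.   ] F [-0.2  0.5  1.3] w 87.0 j7 -0.00
```

Emit:
arm_command(
  moves=[
    [[-0.003,0.003,-0.016,1,-17,0,1],[0,0,0,0,0,0,1],[0,0,0,0,0,-40,1],[0,0,0,0,0,-40,1],[0,0,0,0,0,-15,1],[0,0,0,0,0,0,1],[0,0,0,0,0,0,1]],
  ],
)

```text
t: 14.08
ee_pos: [0.5984, 0.089, 0.0631]
tcp_rot: [-1.243, 1.118, -1.134]
ft_force: [0.0, -0.6, 0.1]
gripper_width: 0.0871
```

```bash
python3 -c "
from h import *
pose()"
```

```text
t 14.1 pos mm [598.4  89.   63.1] yaw 0.109 tiltfix [-0.005  0.017  0.   ] F [ 0.  -0.6  0.1] w 87.1 j7 0.04
```

Emit:
arm_command(
  moves=[
    [[-0.005,0.017,0.003,-6,3,-8,1],[0,0,0,0,0,-6,1],[0,0,0,0,0,0,1],[0,0,0,0,0,0,1]],
  ],
)

```text
t: 14.58
ee_pos: [0.5938, 0.0931, 0.0509]
tcp_rot: [-1.257, 1.124, -1.126]
ft_force: [-0.3, -0.4, 0.2]
gripper_width: 0.0875
```

```bash
python3 -c "
from h import *
pose()"
```

```text
t 14.6 pos mm [593.8  93.1  50.9] yaw 0.113 tiltfix [-0.001  0.003  0.   ] F [-0.3 -0.4  0.2] w 87.5 j7 0.04
```

Emit:
arm_command(
  moves=[
    [[-0.001,0.002,0,-2,0,0,0],[0,0,0,0,0,0,0],[0,0,0,0,0,0,0],[0,0,0,0,0,0,0],[0,0,0,0,0,0,0],[0,0,0,0,0,0,0],[0,0,0,0,0,0,0],[0,0,0,0,0,4,0],[0,0,0,0,0,0,0],[0,0,0,-3,3,0,0],[0,0,0,0,0,0,0],[0,0,0,0,0,0,0]],
  ],
)

```text
t: 16.08
ee_pos: [0.5868, 0.096, 0.0536]
tcp_rot: [-1.262, 1.127, -1.125]
ft_force: [0.7, 0.1, -2.8]
gripper_width: 0.0398
```

```bash
python3 -c "
from h import *
pose()"
```

```text
t 16.1 pos mm [586.8  96.   53.6] yaw 0.113 tiltfix [ 0.001 -0.002  0.   ] F [ 0.7  0.1 -2.8] w 39.8 j7 0.03
```

Emit:
arm_command(
  moves=[
    [[0,0,0,2,1,-2,0],[0,0,0,0,0,-1,0],[0,0,0,0,0,0,0],[0,0,0,0,0,0,0]],
  ],
)

```text
t: 16.58
ee_pos: [0.5893, 0.0971, 0.0513]
tcp_rot: [-1.262, 1.127, -1.125]
ft_force: [-0.5, 0.4, -1.9]
gripper_width: 0.0396
```

```bash
python3 -c "
from h import *
pose()"
```

```text
t 16.6 pos mm [589.3  97.1  51.3] yaw 0.113 tiltfix [ 0.    -0.002  0.   ] F [-0.5  0.4 -1.9] w 39.6 j7 0.03
```

Emit:
arm_command(
  moves=[
    [[0,0,0,0,0,-1,0],[0,0,0,0,0,0,0],[0,0,0,0,0,0,1],[0,0,0,0,0,0,1],[0,0,0,0,0,0,1],[0,0,0,0,0,0,1],[0,0,0,0,0,40,1],[0,0,0,0,0,40,1],[0,0,0,0,0,40,1],[0,0,0.1,0,0,30,1],[0,0,0.14,-15,37,0,1],[0,0,0.14,-15,37,0,1],[0,0,0.14,-15,37,0,1],[0,0,0.14,-15,37,0,1],[0,0,0.1,-10,20,0,1],[0,0,0,0,0,0,1],[0,0,0,0,0,0,1]],
  ],
)

```text
t: 18.7
ee_pos: [0.5185, 0.2671, 0.2076]
tcp_rot: [-1.501, 0.528, -0.536]
ft_force: [0.7, -0.8, 0.2]
gripper_width: 0.0872
```

```bash
python3 -c "
from h import *
pose()"
```

```text
t 18.7 pos mm [518.5 267.1 207.6] yaw 0.891 tiltfix [-0.001  0.006  0.   ] F [ 0.7 -0.8  0.2] w 87.2 j7 0.40
```

Emit:
arm_command(
  moves=[
    [[0,0.006,0,-5,12,0,1],[0,0,0,0,0,0,1],[0,0,0,0,0,-40,1],[0,0,0,0,0,-40,1],[0,0,0,0,0,-20,1],[0,0,0,0,0,0,1],[0,0,0,0,0,0,1]],
  ],
)

```text
t: 19.58
ee_pos: [0.5172, 0.2752, 0.1068]
tcp_rot: [-1.5, 0.539, -0.543]
ft_force: [0.9, -0.7, 0.6]
gripper_width: 0.0872
```

```bash
python3 -c "
from h import *
pose()"
```

```text
t 19.6 pos mm [517.2 275.2 106.8] yaw 0.879 tiltfix [-0.001  0.004  0.   ] F [ 0.9 -0.7  0.6] w 87.2 j7 0.40
```

Emit:
arm_command(
  moves=[
    [[0,0.004,0,-4,3,0,1],[0,0,0,0,0,0,1],[0,0,0,0,0,-35,1],[0,0,0,0,0,-30,1],[0,0,0,0,0,-10,1],[0,0,0,0,0,0,1],[0,0,0,0,0,0,1]],
  ],
)

```text
t: 20.45
ee_pos: [0.5174, 0.2816, 0.0377]
tcp_rot: [-1.491, 0.535, -0.545]
ft_force: [0.6, -1.2, 0.3]
gripper_width: 0.0871
```

```bash
python3 -c "
from h import *
pose()"
```

```text
t 20.4 pos mm [517.4 281.6  37.7] yaw 0.880 tiltfix [-0.009  0.01   0.   ] F [ 0.6 -1.2  0.3] w 87.1 j7 0.41
```

Emit:
arm_command(
  moves=[
    [[-0.009,0.01,0,-3,-1,-13,1],[0,0,0,0,0,0,1],[0,0,0,0,0,0,0],[0,0,0,0,0,0,0],[0,0,0,0,0,0,0],[0,0,0,0,0,0,0],[0,0,0,0,0,0,0],[0,0,0,0,0,0,0]],
  ],
)

```text
t: 21.45
ee_pos: [0.5156, 0.2814, 0.0261]
tcp_rot: [-1.5, 0.539, -0.542]
ft_force: [-0.7, 0.2, -1.5]
gripper_width: 0.0447
```

```bash
python3 -c "
from h import *
pose()
save(cam('wrist'),'w6')"
```

```text
t 21.4 pos mm [515.6 281.4  26.1] yaw 0.880 tiltfix [-0.001  0.002  0.   ] F [-0.7  0.2 -1.5] w 44.7 j7 0.40
```

View pics/w6.png

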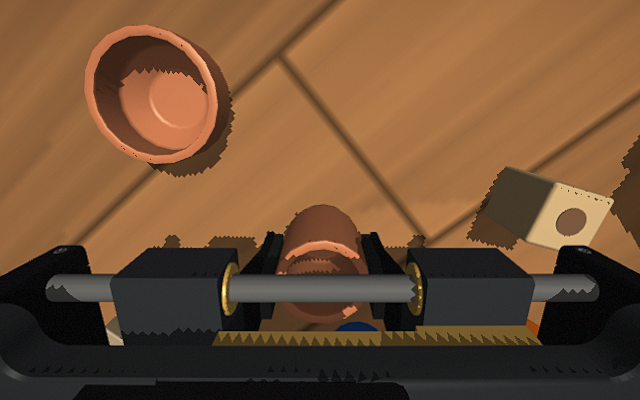

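The wrist picture shows the cup held between the pads, with its rim spanning rows 240–318 near column 320. I'll work out its offset in the hand and carry it to the shelf.

```bash
python3 - <<'E'
from h import *
s=pose(); c=cam("wrist")
P=unproj(c,[(320,240),(320,318)],.062);M=R.from_rotvec(s["tcp_rot"]).as_matrix()
print(((P-s["ee_pos"])@M*1e3).round(1))
E
```

```text
t 21.5 pos mm [515.5 281.4  26.1] yaw 0.880 tiltfix [-0.001  0.002  0.   ] F [ 0.6 -0.4  0. ] w 44.6 j7 0.40
[[-23.4 -35.9  -1.9]
 [ 18.  -35.9  -2.1]]
```

Emit:
arm_command(
  moves=[
    [[0,0,0,0,0,20,0],[0,0,0,0,0,45,0],[0,0,0,0,0,45,0],[0,0,0,0,0,45,0],[0,0,-0.13,14,-30,25,0],[0,0,-0.14,14,-45,0,0],[0,0,-0.14,14,-45,0,0],[0,0,-0.14,14,-45,0,0],[0,0,-0.12,14,-45,0,0],[0,0,-0.06,8,-25,0,0],[0,0,0,0,0,0,0],[0,0,0,0,0,0,0]],
  ],
)

```text
t: 23.05
ee_pos: [0.5905, 0.0419, 0.2093]
tcp_rot: [-1.267, 1.112, -1.106]
ft_force: [-0.1, -0.1, -1.2]
gripper_width: 0.0448
```

```bash
python3 -c "
from h import *
pose()"
```

```text
t 23.1 pos mm [590.5  41.9 209.3] yaw 0.134 tiltfix [-0.004 -0.001 -0.   ] F [-0.1 -0.1 -1.2] w 44.8 j7 0.10
```

Emit:
arm_command(
  moves=[
    [[-0.004,0,-0.02,5,-22,0,0],[0,0,0,0,0,0,0],[0,0,0,0,0,-40,0],[0,0,0,0,0,-40,0],[0,0,0,0,0,-10,0],[0,0,0,0,0,0,0],[0,0,0,0,0,0,0]],
  ],
)

```text
t: 23.92
ee_pos: [0.5975, 0.0249, 0.1203]
tcp_rot: [-1.26, 1.118, -1.118]
ft_force: [0.6, -0.6, -0.6]
gripper_width: 0.045
```

```bash
python3 -c "
from h import *
pose()"
```

```text
t 23.9 pos mm [597.5  24.9 120.3] yaw 0.122 tiltfix [-0.004  0.003  0.   ] F [ 0.6 -0.6 -0.6] w 45.0 j7 0.15
```

Emit:
arm_command(
  moves=[
    [[-0.004,0.003,-0.009,0,-7,0,0],[0,0,0,0,0,0,0],[0,0,0,0,0,-30,0],[0,0,0,0,0,-25,0],[0,0,0,0,0,0,0],[0,0,0,0,0,0,0]],
  ],
)

```text
t: 24.68
ee_pos: [0.6019, 0.0171, 0.0705]
tcp_rot: [-1.252, 1.119, -1.131]
ft_force: [0.5, 1.1, -0.6]
gripper_width: 0.0448
```

```bash
python3 -c "
from h import *
pose()"
```

```text
t 24.7 pos mm [601.9  17.1  70.5] yaw 0.112 tiltfix [-0.001  0.011  0.   ] F [ 0.5  1.1 -0.6] w 44.8 j7 0.18
```

Emit:
arm_command(
  moves=[
    [[-0.001,0.011,0.001,-5,0,-12,0],[0,0,0,0,0,-8,0],[0,0,0,0,0,0,0],[0,0,0,0,0,0,0]],
  ],
)

```text
t: 25.18
ee_pos: [0.5979, 0.0173, 0.0514]
tcp_rot: [-1.258, 1.124, -1.126]
ft_force: [0.0, -0.2, -1.0]
gripper_width: 0.0447
```

```bash
python3 -c "
from h import *
pose()"
```

```text
t 25.2 pos mm [597.9  17.3  51.4] yaw 0.113 tiltfix [-0.001  0.002  0.   ] F [ 0.  -0.2 -1. ] w 44.7 j7 0.19
```

Emit:
arm_command(
  moves=[
    [[0,0.002,0,0,0,-6,0],[0,0,0,0,0,-4,0],[0,0,0,0,0,-1,0],[0,0,0,0,0,0,0]],
  ],
)

```text
t: 25.68
ee_pos: [0.5986, 0.0174, 0.0412]
tcp_rot: [-1.258, 1.125, -1.125]
ft_force: [0.3, -0.0, -0.9]
gripper_width: 0.0449
```

```bash
python3 -c "
from h import *
pose()"
```

```text
t 25.7 pos mm [598.6  17.4  41.2] yaw 0.113 tiltfix [-0.002  0.001  0.   ] F [ 0.3 -0.  -0.9] w 44.9 j7 0.19
```

Emit:
arm_command(
  moves=[
    [[0,0,0,-1,0,-1,0],[0,0,0,0,0,0,0],[0,0,0,0,0,0,1],[0,0,0,0,0,0,1],[0,0,0,0,0,0,1],[0,0,0,0,0,0,1],[0,0,0,0,0,40,1],[0,0,0,0,0,45,1],[0,0,0,0,0,45,1],[0,0,0,-3,-25,45,1],[0,0,0,-5,-40,10,1],[0,0,0,-5,-40,0,1],[0,0,0,-5,-20,0,1],[0,0,0,0,0,0,1],[0,0,0,0,0,0,1]],
  ],
)

```text
t: 27.55
ee_pos: [0.578, -0.1093, 0.2312]
tcp_rot: [-1.259, 1.122, -1.124]
ft_force: [-0.2, 0.2, 0.7]
gripper_width: 0.0872
```

```bash
python3 - <<'E'
from h import *
import pickle
s=pose(); c=cam("wrist"); save(c,"w7",(180,0,500,240),2.4); pickle.dump(c,open("w7.pkl","wb"))
E
```

```text
t 27.6 pos mm [ 578.  -109.3  231.2] yaw 0.116 tiltfix [-0.001  0.003  0.   ] F [-0.2  0.2  0.7] w 87.2 j7 0.35
```

View pics/w7.png

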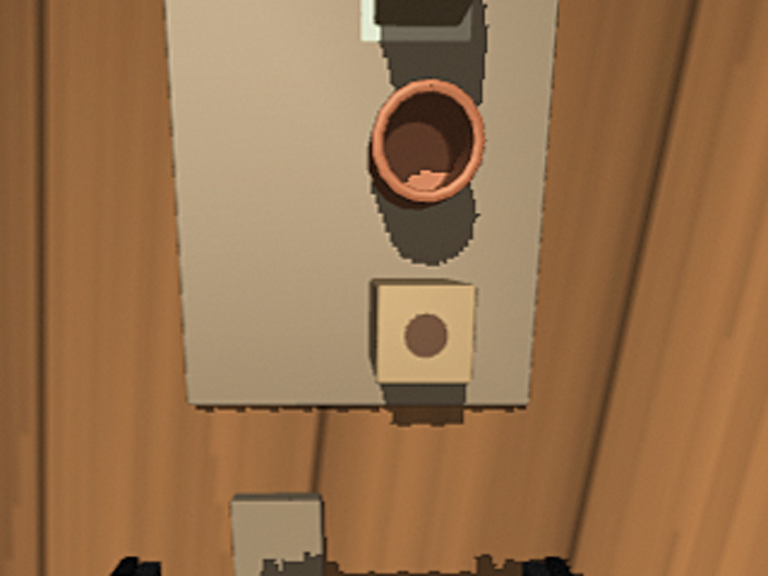

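The crop shows the cup rim at (428,141), the fixed post's top at (425,334), and the patch margins beside the placed post now about even. The bridge's near end is at (277,495).

```bash
python3 - <<'E'
from h import *
import pickle
np.set_printoptions(precision=4,suppress=True)
c=pickle.load(open("w7.pkl","rb"))
g=lambda p:np.array(p,float)/2.4+[180,0]-.29
y=.113; ux=np.array([np.cos(y),np.sin(y)]);uy=np.array([-np.sin(y),np.cos(y)])
F=unproj(c,g([(377,286),(474,286),(471,383),(376,382)]),.095).mean(0)[:2]
C=unproj(c,g([(372,141),(485,141),(428.5,80),(428.5,203)]),.077);print("cup diam",np.linalg.norm(C[0]-C[1]),np.linalg.norm(C[2]-C[3]))
d=C.mean(0)[:2]-F;print("fixed",F,"cup",C.mean(0),"rel fixed",d@ux*1e3,d@uy*1e3,"want 0 75")
A=unproj(c,g([(375,24),(463,26)]),.015); d=A[0,:2]-F;print("placed base corner rel",d@ux*1e3,d@uy*1e3,"want -20 130"); P=unproj(c,g([(360,41)]),.015)[0,:2]-F;print("patch corner rel",P@ux*1e3,P@uy*1e3,"want -25 125")
print("bridge end",unproj(c,g([(231,495),(321,493)]),.016))
E
```

```text
cup diam 0.04466760501792499 0.04479415331419177
fixed [ 0.6048 -0.0572] cup [0.5975 0.016  0.077 ] rel fixed 1.0660730623918762 73.58463868397692 want 0 75
placed base corner rel -18.05075236656703 131.16178926929248 want -20 130
patch corner rel -24.79884102303138 124.27350652509915 want -25 125
bridge end [[ 0.5234 -0.1609  0.016 ]
 [ 0.5716 -0.1542  0.016 ]]
```

Emit:
arm_command(
  moves=[
    [[0,0,-0.06,-20,-30,0,1],[0,0,-0.07,-20,-43,0,1],[0,0,-0.07,-20,-43,0,1],[0,0,-0.07,-20,-43,0,1],[0,0,-0.07,-20,-43,0,1],[0,0,-0.07,-20,-43,0,1],[0,0,-0.07,-20,-43,0,1],[0,0,-0.07,-20,-43,0,1],[0,0,-0.07,-20,-40,0,1],[0,0,0,-10,-20,0,1],[0,0,0,0,0,0,1],[0,0,0,0,0,0,1]],
  ],
)

```text
t: 29.1
ee_pos: [0.3775, -0.5051, 0.2296]
tcp_rot: [-0.914, 1.581, -1.58]
ft_force: [0.3, 0.0, 0.1]
gripper_width: 0.0865
```

```bash
python3 - <<'E'
from h import *
import pickle
s=pose(); c=cam("wrist"); save(c,"w8",None,1.25); pickle.dump(c,open("w8.pkl","wb"))
E
```

```text
t 29.1 pos mm [ 377.5 -505.1  229.6] yaw -0.520 tiltfix [-0.002  0.002  0.   ] F [0.3 0.  0.1] w 86.5 j7 0.58
```

View pics/w8.png

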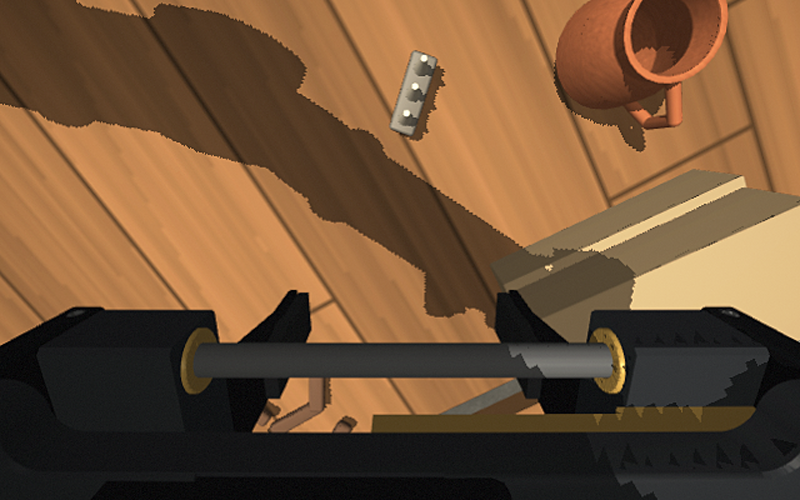

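The cone pack shows at (414,93), its bar corners at about (414,51), (437,57), (413,135) and (391,128). The jug is clear of it at (650,60).

```bash
python3 - <<'E'
from h import *
import pickle
np.set_printoptions(precision=4,suppress=True)
c=pickle.load(open("w8.pkl","rb"))
# refine: grey pixels (low saturation) blob
im=c["color"][20:125,290:380]; hsv=cv2.cvtColor(im,cv2.COLOR_RGB2HSV); m=(hsv[...,1]<75).astype(np.uint8)
cn=max(cv2.findContours(m,cv2.RETR_EXTERNAL,cv2.CHAIN_APPROX_NONE)[0],key=cv2.contourArea)
print((cv2.boxPoints(cv2.minAreaRect(cn))+[290,20])*1.25)
g=lambda p:np.array(p,float)/1.25
P=unproj(c,g([(414,51),(437,57),(413,135),(391,128)]),.026)
l=(P[0]+P[1]-P[2]-P[3])/2
print(P,"c",P.mean(0),"len",np.linalg.norm(l),"wid",np.linalg.norm(P[0]-P[1]),"long axis",np.arctan2(l[1],l[0]))
P=unproj(c,(cv2.boxPoints(cv2.minAreaRect(cn))+[290,20]),.026);print(P.mean(0),P)
T=unproj(c,g([(424,59),(415,86),(407,113)]),.055);print("cone tips",T)
E
```

```text
[[387.4329 128.1785]
 [412.5562  49.668 ]
 [437.3657  57.607 ]
 [412.2424 136.1176]]
[[ 0.4587 -0.3827  0.026 ]
 [ 0.4737 -0.3967  0.026 ]
 [ 0.4236 -0.443   0.026 ]
 [ 0.4092 -0.4277  0.026 ]] c [ 0.4413 -0.4125  0.026 ] len 0.06751317416956008 wid 0.020556681151764147 long axis 0.7427476649580348
[ 0.4402 -0.412   0.026 ] [[ 0.4063 -0.4262  0.026 ]
 [ 0.4581 -0.3811  0.026 ]
 [ 0.4737 -0.3973  0.026 ]
 [ 0.4225 -0.4435  0.026 ]]
cone tips [[ 0.4594 -0.3959  0.055 ]
 [ 0.4433 -0.4099  0.055 ]
 [ 0.4274 -0.4247  0.055 ]]
```

Emit:
arm_command(
  moves=[
    [[0,0,-0.1,20,30,0,0.65],[0,0,-0.1,22,32,0,0.65],[0,0,-0.1,18,25,0,0.65],[0,0,0,0,0,0,0.65],[0,0,0,0,0,-40,0.65],[0,0,0,0,0,-40,0.65],[0,0,0,0,0,-20,0.65],[0,0,0,0,0,0,0.65],[0,0,0,0,0,0,0.65]],
  ],
)

```text
t: 30.28
ee_pos: [0.4443, -0.4096, 0.1303]
tcp_rot: [-0.698, 1.774, -1.778]
ft_force: [0.8, 0.0, 0.2]
gripper_width: 0.0566
```

```bash
python3 -c "
from h import *
pose()"
```

```text
t 30.3 pos mm [ 444.3 -409.6  130.3] yaw -0.814 tiltfix [-0.001  0.008  0.   ] F [0.8 0.  0.2] w 56.6 j7 0.14
```

Emit:
arm_command(
  moves=[
    [[-0.001,0.008,-0.022,-3,-2,0,0.65],[0,0,0,0,0,0,0.65],[0,0,0,0,0,-35,0.65],[0,0,0,0,0,-35,0.65],[0,0,0,0,0,-10,0.65],[0,0,0,0,0,0,0.65],[0,0,0,0,0,0,0.65]],
  ],
)

```text
t: 31.15
ee_pos: [0.4449, -0.4157, 0.056]
tcp_rot: [-0.681, 1.782, -1.801]
ft_force: [-0.5, 0.0, 0.6]
gripper_width: 0.0566
```

```bash
python3 - <<'E'
from h import *
s=pose(); c=cam("wrist"); save(c,"w9",(200,100,440,340),2.4)
E
```

```text
t 31.1 pos mm [ 444.9 -415.7   56. ] yaw -0.837 tiltfix [0.007 0.01  0.   ] F [-0.5  0.   0.6] w 56.6 j7 0.17
```

View pics/w9.png

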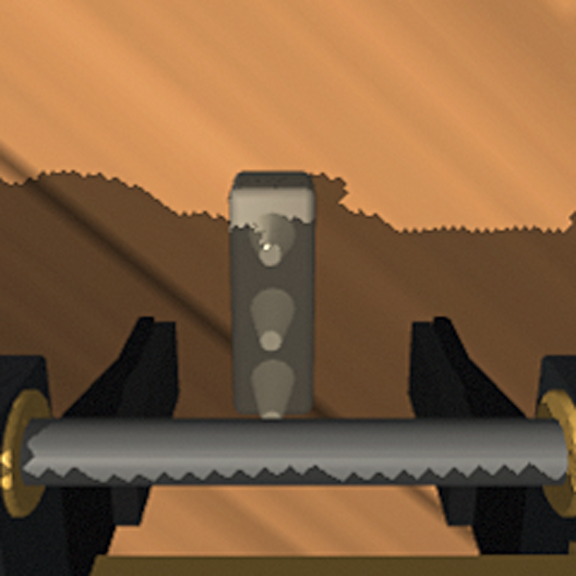

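The bar lies square between the fingers at columns 231–315, about 5 mm left of the jaw centre, as the pose error predicts. I'll correct that and descend.

Emit:
arm_command(
  moves=[
    [[0.007,0.01,0,-4,4,-20,0.65],[0,0,0,0,0,-20,0.65],[0,0,0,0,0,0,0.65],[0,0,0,0,0,0,0.65]],
  ],
)

```text
t: 31.7
ee_pos: [0.4412, -0.4116, 0.014]
tcp_rot: [-0.688, 1.793, -1.793]
ft_force: [-0.2, -0.7, 0.7]
gripper_width: 0.0565
```

```bash
python3 - <<'E'
from h import *
s=pose(); c=cam("wrist");M=R.from_rotvec(s["tcp_rot"]).as_matrix()
save(c,"w10")
print("bar centre assumed, tool:",((np.array([.4415,-.4115,0])-s["ee_pos"])@M*1e3).round(1))
E
```

```text
t 31.7 pos mm [ 441.2 -411.6   14. ] yaw -0.837 tiltfix [-0.     0.001  0.   ] F [-0.2 -0.7  0.7] w 56.5 j7 0.20
bar centre assumed, tool: [-0.3 14.   0.2]
```

Good. Down 9 mm and close, then lift and carry towards the shelf front.

Emit:
arm_command(
  moves=[
    [[0,0,0,0,0,-8,0.65],[0,0,0,0,0,0,0.65],[0,0,0,0,0,0,0],[0,0,0,0,0,0,0],[0,0,0,0,0,0,0],[0,0,0,0,0,0,0],[0,0,0,0,0,0,0]],
  ],
)

```text
t: 32.62
ee_pos: [0.4418, -0.412, 0.0066]
tcp_rot: [-0.687, 1.791, -1.794]
ft_force: [0.4, -0.2, -0.9]
gripper_width: 0.0237
```

```bash
python3 -c "
from h import *
pose()"
```

```text
t 32.6 pos mm [ 441.8 -412.     6.6] yaw -0.837 tiltfix [0.001 0.003 0.   ] F [ 0.4 -0.2 -0.9] w 23.7 j7 0.21
```

Emit:
arm_command(
  moves=[
    [[0,0,0,0,0,20,0],[0,0,0,0,0,45,0],[0,0,0,0,0,45,0],[0,0,0,0,0,45,0],[0,0,0.09,7,30,0,0],[0,0,0.095,8,43,0,0],[0,0,0.095,8,43,0,0],[0,0,0.095,8,43,0,0],[0,0,0.095,8,43,0,0],[0,0,0.095,8,43,0,0],[0,0,0.095,8,43,0,0],[0,0,0.095,8,43,0,0],[0,0,0.095,8,43,0,0],[0,0,0.08,5,25,0,0],[0,0,0,0,0,0,0],[0,0,0,0,0,0,0]],
  ],
)

```text
t: 34.62
ee_pos: [0.5167, -0.0104, 0.1859]
tcp_rot: [-1.237, 1.115, -1.137]
ft_force: [-0.2, 0.3, -1.2]
gripper_width: 0.0238
```

```bash
python3 -c "
from h import *
pose()"
```

```text
t 34.6 pos mm [516.7 -10.4 185.9] yaw 0.108 tiltfix [-0.006  0.023  0.   ] F [-0.2  0.3 -1.2] w 23.8 j7 0.10
```

Emit:
arm_command(
  moves=[
    [[-0.006,0.023,0.005,0,16,0,0],[0,0,0,0,0,0,0],[0,0,0,0,0,-40,0],[0,0,0,0,0,-40,0],[0,0,0,0,0,-20,0],[0,0,0,0,0,0,0],[0,0,0,0,0,0,0]],
  ],
)

```text
t: 35.5
ee_pos: [0.5177, 0.0011, 0.0849]
tcp_rot: [-1.258, 1.131, -1.135]
ft_force: [0.0, 0.1, -0.1]
gripper_width: 0.0236
```

```bash
python3 -c "
from h import *
pose()"
```

```text
t 35.5 pos mm [517.7   1.1  84.9] yaw 0.104 tiltfix [0.002 0.001 0.   ] F [ 0.   0.1 -0.1] w 23.6 j7 0.14
```

Emit:
arm_command(
  moves=[
    [[0.002,0.001,0.009,0,6,0,0],[0,0,0,0,0,0,0],[0,0,0,0,0,-25,0],[0,0,0,0,0,-20,0],[0,0,0,0,0,0,0],[0,0,0,0,0,0,0]],
  ],
)

```text
t: 36.25
ee_pos: [0.5221, 0.0086, 0.0444]
tcp_rot: [-1.253, 1.118, -1.128]
ft_force: [0.9, -0.2, -0.6]
gripper_width: 0.0238
```

```bash
python3 -c "
from h import *
pose()"
```

```text
t 36.2 pos mm [522.1   8.6  44.4] yaw 0.115 tiltfix [-0.002  0.01   0.   ] F [ 0.9 -0.2 -0.6] w 23.8 j7 0.17
```

Emit:
arm_command(
  moves=[
    [[-0.002,0.01,-0.002,-4,0,-10,0],[0,0,0,0,0,-7,0],[0,0,0,0,0,0,0],[0,0,0,0,0,0,0]],
  ],
)

```text
t: 36.75
ee_pos: [0.5189, 0.0088, 0.0278]
tcp_rot: [-1.259, 1.125, -1.126]
ft_force: [-0.5, -0.6, -0.1]
gripper_width: 0.0234
```

```bash
python3 -c "
from h import *
pose()"
```

```text
t 36.8 pos mm [518.9   8.8  27.8] yaw 0.113 tiltfix [-0.001  0.001  0.   ] F [-0.5 -0.6 -0.1] w 23.4 j7 0.18
```

Emit:
arm_command(
  moves=[
    [[0,0,0,-1,0,-4,0],[0,0,0,0,0,-2,0],[0,0,0,0,0,-1,0],[0,0,0,0,0,0,0]],
  ],
)

```text
t: 37.25
ee_pos: [0.5184, 0.0089, 0.0216]
tcp_rot: [-1.257, 1.125, -1.126]
ft_force: [-0.7, 0.4, -0.5]
gripper_width: 0.0236
```

```bash
python3 -c "
from h import *
pose()"
```

```text
t 37.2 pos mm [518.4   8.9  21.6] yaw 0.112 tiltfix [-0.002  0.002  0.   ] F [-0.7  0.4 -0.5] w 23.6 j7 0.19
```

Emit:
arm_command(
  moves=[
    [[0,0,0,0,0,-0.5,0],[0,0,0,0,0,0,0.6],[0,0,0,0,0,0,0.6],[0,0,0,0,0,0,0.6],[0,0,0,0,0,20,0.6],[0,0,0,0,0,40,0.6],[0,0,0,0,0,45,0.6],[0,0,0,0,0,45,0.6],[0,0,0,0,0,45,1],[0,0,0,5,-30,45,1],[0,0,0,7,-45,0,1],[0,0,0,7,-45,0,1],[0,0,0,7,-45,0,1],[0,0,0,7,-45,0,1],[0,0,0,7,-45,0,1],[0,0,0,7,-40,0,1],[0,0,0,3,-15,0,1],[0,0,0,0,0,0,1],[0,0,0,0,0,0,1]],
  ],
)

```text
t: 39.62
ee_pos: [0.5671, -0.3065, 0.2675]
tcp_rot: [-1.26, 1.119, -1.119]
ft_force: [0.2, 0.2, -0.3]
gripper_width: 0.0871
```

```bash
python3 - <<'E'
from h import *
import pickle
s=pose(); c=cam("wrist"); save(c,"w11",(160,0,480,300),2); pickle.dump(c,open("w11.pkl","wb"))
E
```

```text
t 39.6 pos mm [ 567.1 -306.5  267.5] yaw 0.121 tiltfix [-0.003  0.003  0.   ] F [ 0.2  0.2 -0.3] w 87.1 j7 0.77
```

View pics/w11.png

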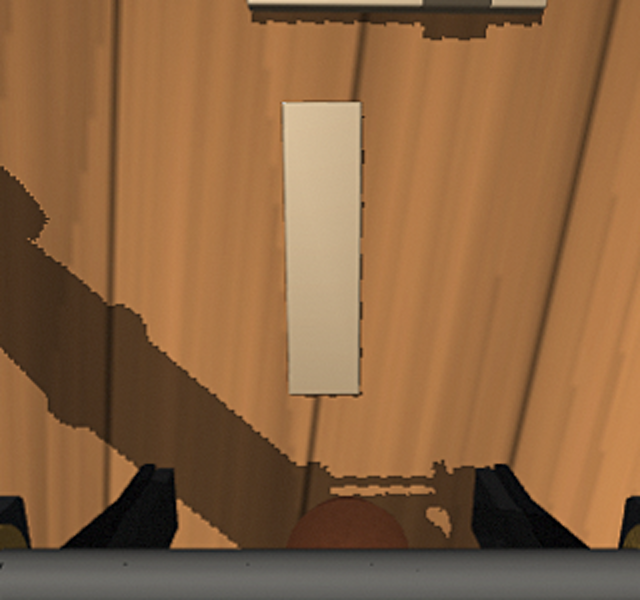

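The bridge's top corners in the crop are (283,102), (361,102), (360,394) and (289,394).

```bash
python3 - <<'E'
from h import *
import pickle
np.set_printoptions(precision=4,suppress=True)
c=pickle.load(open("w11.pkl","rb"))
P=unproj(c,np.array([(283,102),(361,102),(360,394),(289,394)])/2.+[160,0]-.25,.016)
l=(P[0]+P[1]-P[2]-P[3])/2
print(P,P.mean(0),np.linalg.norm(l),np.linalg.norm(P[0]-P[1]),np.linalg.norm(P[2]-P[3]),"yaw",np.arctan2(-l[0],l[1]))
E
```

```text
[[ 0.5241 -0.1657  0.016 ]
 [ 0.5718 -0.16    0.016 ]
 [ 0.5968 -0.3462  0.016 ]
 [ 0.5471 -0.3522  0.016 ]] [ 0.5599 -0.256   0.016 ] 0.187903329249938 0.04810040688851113 0.05004094199432255 yaw 0.12796021840219096
```

Emit:
arm_command(
  moves=[
    [[-0.003,0.003,0.006,-6,25,0,1],[0,0,0,0,22,0,1],[0,0,0,0,0,0,1],[0,0,0,0,0,-45,1],[0,0,0,0,0,-45,1],[0,0,0,0,0,-45,1],[0,0,0,0,0,-20,1],[0,0,0,0,0,0,1],[0,0,0,0,0,0,1]],
  ],
)

```text
t: 40.8
ee_pos: [0.5632, -0.2541, 0.1121]
tcp_rot: [-1.266, 1.101, -1.111]
ft_force: [1.4, -1.1, 0.0]
gripper_width: 0.087
```

```bash
python3 -c "
from h import *
pose()"
```

```text
t 40.8 pos mm [ 563.2 -254.1  112.1] yaw 0.138 tiltfix [-0.     0.008  0.   ] F [ 1.4 -1.1  0. ] w 87.0 j7 0.74
```

Emit:
arm_command(
  moves=[
    [[0,0.008,-0.01,-3,-2,0,1],[0,0,0,0,0,0,1],[0,0,0,0,0,-35,1],[0,0,0,0,0,-35,1],[0,0,0,0,0,-10,1],[0,0,0,0,0,0,1],[0,0,0,0,0,0,1]],
  ],
)

```text
t: 41.68
ee_pos: [0.5653, -0.2586, 0.0383]
tcp_rot: [-1.261, 1.104, -1.123]
ft_force: [0.6, 0.8, 0.8]
gripper_width: 0.087
```

```bash
python3 -c "
from h import *
pose()"
```

```text
t 41.7 pos mm [ 565.3 -258.6   38.3] yaw 0.128 tiltfix [0.003 0.013 0.   ] F [0.6 0.8 0.8] w 87.0 j7 0.79
```

Emit:
arm_command(
  moves=[
    [[0.003,0.013,0,-4,2,-15,1],[0,0,0,0,0,-12,1],[0,0,0,0,0,0,1],[0,0,0,0,0,0,1]],
  ],
)

```text
t: 42.18
ee_pos: [0.5622, -0.2567, 0.0111]
tcp_rot: [-1.267, 1.113, -1.115]
ft_force: [-0.4, 0.1, 0.8]
gripper_width: 0.087
```

```bash
python3 -c "
from h import *
pose()"
```

```text
t 42.2 pos mm [ 562.2 -256.7   11.1] yaw 0.128 tiltfix [0.    0.001 0.   ] F [-0.4  0.1  0.8] w 87.0 j7 0.80
```

Emit:
arm_command(
  moves=[
    [[0,0,0,-1,0,-5,1],[0,0,0,0,0,-3,1],[0,0,0,0,0,0,0],[0,0,0,0,0,0,0],[0,0,0,0,0,0,0],[0,0,0,0,0,0,0],[0,0,0,0,0,0,0],[0,0,0,0,0,0,0]],
  ],
)

```text
t: 43.18
ee_pos: [0.5614, -0.2571, 0.0033]
tcp_rot: [-1.266, 1.112, -1.116]
ft_force: [-0.0, -0.0, -0.5]
gripper_width: 0.0496
```

```bash
python3 -c "
from h import *
pose()"
```

```text
t 43.2 pos mm [ 561.4 -257.1    3.3] yaw 0.128 tiltfix [0.001 0.002 0.   ] F [-0.  -0.  -0.5] w 49.6 j7 0.81
```

Emit:
arm_command(
  moves=[
    [[0,0,0,0,0,15,0],[0,0,0,0,0,35,0],[0,0,0,0,0,40,0],[0,0,0,0,0,40,0],[0,0,0,0,0,40,0],[0,0,0,0,0,25,0],[0,0,0,3,20,0,0],[0,0,-0.005,6,40,0,0],[0,0,-0.005,6,40,0,0],[0,0,-0.005,6,40,0,0],[0,0,0,6,40,0,0],[0,0,0,5,35,0,0],[0,0,0,3,20,0,0],[0,0,0,0,0,0,0],[0,0,0,0,0,0,0]],
  ],
)

```text
t: 45.05
ee_pos: [0.5887, -0.0198, 0.2102]
tcp_rot: [-1.257, 1.134, -1.135]
ft_force: [-0.0, 0.2, -3.7]
gripper_width: 0.0496
```

```bash
python3 -c "
from h import *
pose()"
```

```text
t 45.0 pos mm [588.7 -19.8 210.2] yaw 0.101 tiltfix [ 0.001 -0.001  0.   ] F [-0.   0.2 -3.7] w 49.6 j7 0.21
```

Emit:
arm_command(
  moves=[
    [[0,0,0.006,5,20,0,0],[0,0,0.004,3,14,0,0],[0,0,0,0,0,0,0],[0,0,0,0,0,-30,0],[0,0,0,0,0,-30,0],[0,0,0,0,0,-10,0],[0,0,0,0,0,0,0],[0,0,0,0,0,0,0]],
  ],
)

```text
t: 46.05
ee_pos: [0.5986, 0.0123, 0.1408]
tcp_rot: [-1.258, 1.127, -1.134]
ft_force: [0.3, -0.0, -3.7]
gripper_width: 0.0499
```

```bash
python3 -c "
from h import *
pose()"
```

```text
t 46.0 pos mm [598.6  12.3 140.8] yaw 0.107 tiltfix [0.003 0.003 0.   ] F [ 0.3 -0.  -3.7] w 49.9 j7 0.19
```

Emit:
arm_command(
  moves=[
    [[0.003,0.003,0.005,0,5,0,0],[0,0,0,0,0,0,0],[0,0,0,0,0,-15,0],[0,0,0,0,0,-10,0],[0,0,0,0,0,0,0],[0,0,0,0,0,0,0]],
  ],
)

```text
t: 46.8
ee_pos: [0.5995, 0.0178, 0.1157]
tcp_rot: [-1.258, 1.125, -1.126]
ft_force: [-0.2, -0.9, -3.6]
gripper_width: 0.0494
```

```bash
python3 - <<'E'
from h import *
pose()
a=cam("scene");b=cam("side");a=a["color"][120:260,260:420];b=b["color"][130:270,220:380]
cv2.imwrite("pics/m1.png",cv2.resize(np.hstack([a,b])[:,:,::-1],None,fx=2.5,fy=2.5,interpolation=cv2.INTER_CUBIC))
E
```

```text
t 46.8 pos mm [599.5  17.8 115.7] yaw 0.112 tiltfix [-0.001  0.002  0.   ] F [-0.2 -0.9 -3.6] w 49.4 j7 0.21
```

View pics/m1.png

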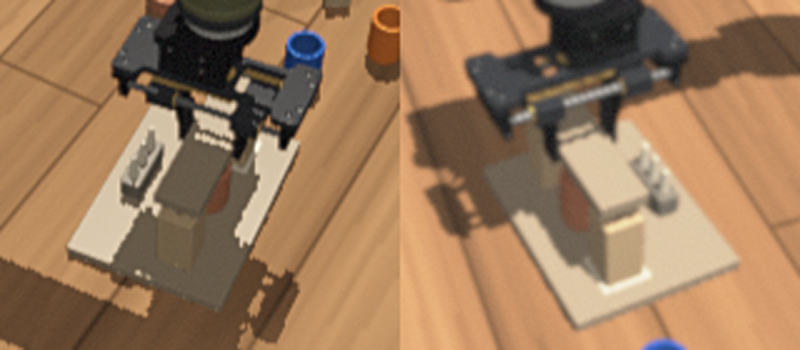

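Both views show the bridge level over the two posts, the cup between them, the cone pack on the front strip, and a white margin around the placed post. I'll lower the bridge now.

Emit:
arm_command(
  moves=[
    [[0,0.002,0.001,-1,0,-8,0],[0,0,0,0,0,-5,0],[0,0,0,0,0,-2,0],[0,0,0,0,0,0,0],[0,0,0,0,0,0,0]],
  ],
)

```text
t: 47.52
ee_pos: [0.5988, 0.0178, 0.1002]
tcp_rot: [-1.259, 1.125, -1.125]
ft_force: [0.1, 0.5, -4.0]
gripper_width: 0.0496
```

```bash
python3 -c "
from h import *
pose()"
```

```text
t 47.5 pos mm [598.8  17.8 100.2] yaw 0.114 tiltfix [-0.001  0.001  0.   ] F [ 0.1  0.5 -4. ] w 49.6 j7 0.22
```

Emit:
arm_command(
  moves=[
    [[0,0,0,-1,0,-1,0],[0,0,0,0,0,-1,0],[0,0,0,0,0,0,0],[0,0,0,0,0,0,0]],
  ],
)

```text
t: 48.02
ee_pos: [0.598, 0.0179, 0.0985]
tcp_rot: [-1.258, 1.124, -1.125]
ft_force: [0.0, -0.2, -3.8]
gripper_width: 0.0495
```

```bash
python3 -c "
from h import *
pose()"
```

```text
t 48.0 pos mm [598.   17.9  98.5] yaw 0.114 tiltfix [-0.002  0.002  0.   ] F [ 0.  -0.2 -3.8] w 49.5 j7 0.22
```

Emit:
arm_command(
  moves=[
    [[0,0,0,0,0,-1,0],[0,0,0,0,0,-0.5,0],[0,0,0,0,0,0,0],[0,0,0,0,0,0,0]],
  ],
)

```text
t: 48.52
ee_pos: [0.5982, 0.0179, 0.0983]
tcp_rot: [-1.258, 1.125, -1.125]
ft_force: [-1.6, -0.3, 0.2]
gripper_width: 0.0498
```

```bash
python3 -c "
from h import *
pose()"
```

```text
t 48.5 pos mm [598.2  17.9  98.3] yaw 0.114 tiltfix [-0.002  0.002  0.   ] F [-1.6 -0.3  0.2] w 49.8 j7 0.22
```

Emit:
arm_command(
  moves=[
    [[0,0,0,0,0,0,1],[0,0,0,0,0,0,1],[0,0,0,0,0,0,1],[0,0,0,0,0,0,1],[0,0,0,0,0,30,1],[0,0,0,0,0,45,1],[0,0,0,0,0,45,1],[0,0,0,0,-20,45,1],[0,0,0,-3,-35,20,1],[0,0,0,-3,-35,0,1],[0,0,0,-3,-25,0,1],[0,0,0,0,0,0,1],[0,0,0,0,0,0,1]],
  ],
)

```text
t: 50.15
ee_pos: [0.5896, -0.0983, 0.2905]
tcp_rot: [-1.255, 1.118, -1.125]
ft_force: [0.3, 0.2, 0.3]
gripper_width: 0.0872
```

```bash
python3 - <<'E'
from h import *
import pickle
s=pose(); c=cam("wrist"); save(c,"w12",(160,0,480,260),2.3); pickle.dump(c,open("w12.pkl","wb"))
E
```

```text
t 50.1 pos mm [589.6 -98.3 290.5] yaw 0.117 tiltfix [-0.002  0.008  0.   ] F [0.3 0.2 0.3] w 87.2 j7 0.36
```

View pics/w12.png

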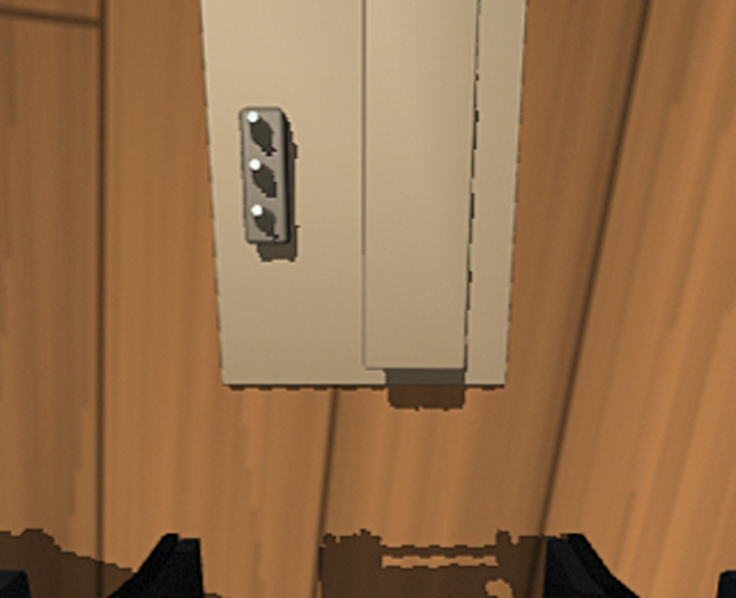

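The cone pack's bar is at (239–287, 108–243), the bridge's near end at (363–465, 368), and the shelf's near corners at (223,384) and (505,385).

```bash
python3 - <<'E'
from h import *
import pickle
np.set_printoptions(precision=4,suppress=True)
c=pickle.load(open("w12.pkl","rb"))
g=lambda p:np.array(p,float)/2.3+[160,0]-.28
S=unproj(c,g([(223,384),(505,385),(202,0),(526,0)]),.015)
ys=[np.arctan2(-(S[i+2]-S[i])[0],(S[i+2]-S[i])[1]) for i in(0,1)];y=np.mean(ys)
ux=np.array([np.cos(y),np.sin(y)]);uy=np.array([-np.sin(y),np.cos(y)])
O=S[:2].mean(0)[:2]+.12*uy;L=lambda P:np.c_[(P[:,:2]-O)@ux,(P[:,:2]-O)@uy]*1e3
print("shelf",O,ys,"w",np.linalg.norm(S[0]-S[1]))
K=L(unproj(c,g([(239,108),(282,108),(287,242),(246,243)]),.041));l=(K[0]+K[1]-K[2]-K[3])/2
print("cone",K,K.mean(0),l,"want -55 0")
print("tips",L(unproj(c,g([(253,117),(255,164),(257,211)]),.070)))
B=L(unproj(c,g([(363,368),(465,369),(366,0),(477,0)]),.111));print("bridge",B,"want 0,-95;50,-95")
m=O+.025*ux;print("bridge mid world",m)
E
```

```text
shelf [0.5723 0.0152] [np.float64(0.10835322356837898), np.float64(0.11498415749475335)] w 0.17767683690002312
cone [[-66.3852  33.8602]
 [-43.56    33.9416]
 [-43.0352 -34.274 ]
 [-65.9549 -34.8742]] [-54.7338  -0.3366] [-0.4775 68.475 ] want -55 0
tips [[-54.8232  24.9664]
 [-54.7862   3.3086]
 [-54.7522 -19.1174]]
bridge [[ -0.1524 -93.0926]
 [ 49.6865 -93.4622]
 [  1.1972  64.164 ]
 [ 48.3311  64.468 ]] want 0,-95;50,-95
bridge mid world [0.5972 0.018 ]
```

Emit:
arm_command(
  moves=[
    [[0,0.004,0.05,-15,30,0,1],[0,0,0.05,-21,41,0,1],[0,0,0.05,-21,41,0,1],[0,0,0.05,-21,41,0,1],[0,0,0.05,-21,41,0,1],[0,0,0.05,-21,41,0,1],[0,0,0.05,-21,41,0,1],[0,0,0.05,-21,41,0,1],[0,0,0.05,-18,35,-10,1],[0,0,0.03,-10,20,-30,1],[0,0,0,0,0,-40,1],[0,0,0,0,0,-40,1],[0,0,0,0,0,-20,1],[0,0,0,0,0,0,1],[0,0,0,0,0,0,1]],
  ],
)

```text
t: 52.08
ee_pos: [0.3808, 0.306, 0.1462]
tcp_rot: [-1.442, 0.717, -0.716]
ft_force: [-0.6, 0.2, 0.2]
gripper_width: 0.087
```

```bash
python3 -c "
from h import *
pose()"
```

```text
t 52.1 pos mm [380.8 306.  146.2] yaw 0.651 tiltfix [-0.006  0.002  0.   ] F [-0.6  0.2  0.2] w 87.0 j7 -0.07
```

Emit:
arm_command(
  moves=[
    [[-0.006,0.002,-0.03,10,-17,0,1],[0,0,-0.02,8,-13,0,1],[0,0,0,0,0,0,1],[0,0,0,0,0,-35,1],[0,0,0,0,0,-30,1],[0,0,0,0,0,-10,1],[0,0,0,0,0,0,1],[0,0,0,0,0,0,1]],
  ],
)

```text
t: 53.08
ee_pos: [0.4045, 0.2754, 0.0756]
tcp_rot: [-1.422, 0.758, -0.764]
ft_force: [-0.2, -0.4, 1.0]
gripper_width: 0.0871
```

```bash
python3 -c "
from h import *
pose()"
```

```text
t 53.1 pos mm [404.5 275.4  75.6] yaw 0.594 tiltfix [-0.008  0.009  0.   ] F [-0.2 -0.4  1. ] w 87.1 j7 -0.02
```

Emit:
arm_command(
  moves=[
    [[-0.008,0.009,0,-4,-2,-20,1],[0,0,0,0,0,-15,1],[0,0,0,0,0,0,1],[0,0,0,0,0,0,1]],
  ],
)

```text
t: 53.58
ee_pos: [0.4007, 0.2739, 0.0393]
tcp_rot: [-1.432, 0.762, -0.761]
ft_force: [0.6, 0.8, 0.1]
gripper_width: 0.0872
```

```bash
python3 -c "
from h import *
pose()
c=cam('wrist'); save(c,'w13',(200,120,440,360),2.4)"
```

```text
t 53.6 pos mm [400.7 273.9  39.3] yaw 0.594 tiltfix [-0.001  0.     0.   ] F [0.6 0.8 0.1] w 87.2 j7 -0.01
```

View pics/w13.png

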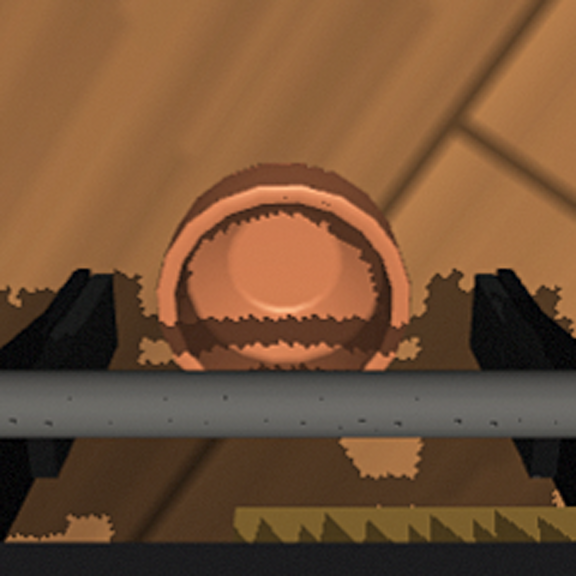

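The bowl is between the fingers, its rim centred at column 285 against the jaw centre at 293.

Emit:
arm_command(
  moves=[
    [[0,0,0,-1,-1,-14,1],[0,0,0,0,0,-13,1],[0,0,0,0,0,0,1],[0,0,0,0,0,0,1]],
  ],
)

```text
t: 54.12
ee_pos: [0.3995, 0.2728, 0.0105]
tcp_rot: [-1.432, 0.762, -0.761]
ft_force: [0.7, -0.1, 0.3]
gripper_width: 0.0871
```

```bash
python3 -c "
from h import *
pose()"
```

```text
t 54.1 pos mm [399.5 272.8  10.5] yaw 0.594 tiltfix [-0.001  0.     0.   ] F [ 0.7 -0.1  0.3] w 87.1 j7 0.01
```

Emit:
arm_command(
  moves=[
    [[0,0,0,0,0,-4,1],[0,0,0,0,0,0,0],[0,0,0,0,0,0,0],[0,0,0,0,0,0,0],[0,0,0,0,0,0,0],[0,0,0,0,0,0,0]],
  ],
)

```text
t: 54.88
ee_pos: [0.4, 0.2732, 0.0069]
tcp_rot: [-1.431, 0.761, -0.761]
ft_force: [0.2, 0.3, -0.5]
gripper_width: 0.0635
```

```bash
python3 -c "
from h import *
pose()"
```

```text
t 54.9 pos mm [400.  273.2   6.9] yaw 0.594 tiltfix [-0.002  0.001  0.   ] F [ 0.2  0.3 -0.5] w 63.5 j7 0.01
```

Emit:
arm_command(
  moves=[
    [[0,0,0,0,0,20,0],[0,0,0,0,0,40,0],[0,0,0,0,0,45,0],[0,0,0,0,0,45,0],[0,0,0,0,0,45,0],[0,0,0,0,0,25,0],[0,0,-0.07,20,-25,0,0],[0,0,-0.07,28,-36,0,0],[0,0,-0.07,28,-36,0,0],[0,0,-0.07,28,-36,0,0],[0,0,-0.07,28,-36,0,0],[0,0,-0.07,25,-32,0,0],[0,0,-0.05,15,-20,0,0],[0,0,0,0,0,0,0],[0,0,0,0,0,0,0]],
  ],
)

```text
t: 56.75
ee_pos: [0.5725, 0.0339, 0.2273]
tcp_rot: [-1.261, 1.142, -1.138]
ft_force: [-0.3, 0.7, -0.5]
gripper_width: 0.0632
```

```bash
python3 -c "
from h import *
pose()"
```

```text
t 56.8 pos mm [572.5  33.9 227.3] yaw 0.095 tiltfix [ 0.004 -0.007  0.   ] F [-0.3  0.7 -0.5] w 63.2 j7 0.08
```

Emit:
arm_command(
  moves=[
    [[0.004,-0.007,0.018,12,-8,0,0],[0,0,0,10,-6,0,0],[0,0,0,0,0,0,0],[0,0,0,0,0,-25,0],[0,0,0,0,0,-25,0],[0,0,0,0,0,-10,0],[0,0,0,0,0,0,0],[0,0,0,0,0,0,0]],
  ],
)

```text
t: 57.75
ee_pos: [0.5931, 0.0287, 0.1671]
tcp_rot: [-1.263, 1.12, -1.112]
ft_force: [0.5, 0.2, -1.2]
gripper_width: 0.0632
```

```bash
python3 -c "
from h import *
pose()"
```

```text
t 57.8 pos mm [593.1  28.7 167.1] yaw 0.125 tiltfix [-0.005 -0.001 -0.   ] F [ 0.5  0.2 -1.2] w 63.2 j7 0.17
```

Emit:
arm_command(
  moves=[
    [[-0.005,0,-0.01,3,-9,0,0],[0,0,0,0,0,0,0],[0,0,0,0,0,-20,0],[0,0,0,0,0,-15,0],[0,0,0,0,0,0,0],[0,0,0,0,0,0,0]],
  ],
)

```text
t: 58.5
ee_pos: [0.5966, 0.0188, 0.1304]
tcp_rot: [-1.261, 1.125, -1.125]
ft_force: [0.2, 0.4, -0.4]
gripper_width: 0.0633
```

```bash
python3 -c "
from h import *
pose()"
```

```text
t 58.5 pos mm [596.6  18.8 130.4] yaw 0.114 tiltfix [-0. -0. -0.] F [ 0.2  0.4 -0.4] w 63.3 j7 0.19
```

Emit:
arm_command(
  moves=[
    [[0,0,0,1,0,-6,0],[0,0,0,0,0,-4,0],[0,0,0,0,0,-1,0],[0,0,0,0,0,0,0],[0,0,0,0,0,0,0]],
  ],
)

```text
t: 59.12
ee_pos: [0.5983, 0.019, 0.1195]
tcp_rot: [-1.26, 1.124, -1.125]
ft_force: [0.6, 0.1, -0.8]
gripper_width: 0.0631
```

```bash
python3 -c "
from h import *
pose()"
```

```text
t 59.1 pos mm [598.3  19.  119.5] yaw 0.114 tiltfix [-0.     0.001  0.   ] F [ 0.6  0.1 -0.8] w 63.1 j7 0.20
```

Emit:
arm_command(
  moves=[
    [[0,0,0,0,0,-1,0],[0,0,0,0,0,-0.5,0],[0,0,0,0,0,0,0],[0,0,0,0,0,0,0]],
  ],
)

```text
t: 59.62
ee_pos: [0.5985, 0.019, 0.1183]
tcp_rot: [-1.259, 1.123, -1.125]
ft_force: [0.4, -0.8, -0.4]
gripper_width: 0.063
```

```bash
python3 -c "
from h import *
pose()"
```

```text
t 59.6 pos mm [598.5  19.  118.3] yaw 0.114 tiltfix [-0.001  0.002  0.   ] F [ 0.4 -0.8 -0.4] w 63.0 j7 0.20
```

Release, rise and retreat for a final look.

Emit:
arm_command(
  moves=[
    [[0,0,0,-0.5,0,-0.5,0],[0,0,0,0,0,0,1],[0,0,0,0,0,0,1],[0,0,0,0,0,0,1],[0,0,0,0,0,0,1],[0,0,0,0,0,20,1],[0,0,0,0,0,40,1],[0,0,0,0,0,45,1],[0,0,0,0,-20,45,1],[0,0,0,-3,-35,20,1],[0,0,0,-3,-35,0,1],[0,0,0,-3,-25,0,1],[0,0,0,0,0,0,1],[0,0,0,0,0,0,1]],
  ],
)

```text
t: 61.38
ee_pos: [0.5894, -0.0986, 0.3064]
tcp_rot: [-1.249, 1.113, -1.13]
ft_force: [0.3, 1.1, -0.5]
gripper_width: 0.0873
```

```bash
python3 - <<'E'
from h import *
import pickle
s=pose(); c=cam("wrist"); pickle.dump(c,open("w14.pkl","wb"))
a=cam("scene")["color"][120:260,270:410]; w=c["color"][0:200,240:440]
f=lambda i:cv2.resize(i[:,:,::-1],(400,400),interpolation=cv2.INTER_CUBIC)
cv2.imwrite("pics/m2.png",np.hstack([f(w),f(a)]))
E
```

```text
t 61.4 pos mm [589.4 -98.6 306.4] yaw 0.116 tiltfix [-0.002  0.016  0.   ] F [ 0.3  1.1 -0.5] w 87.3 j7 0.35
```

View pics/m2.png

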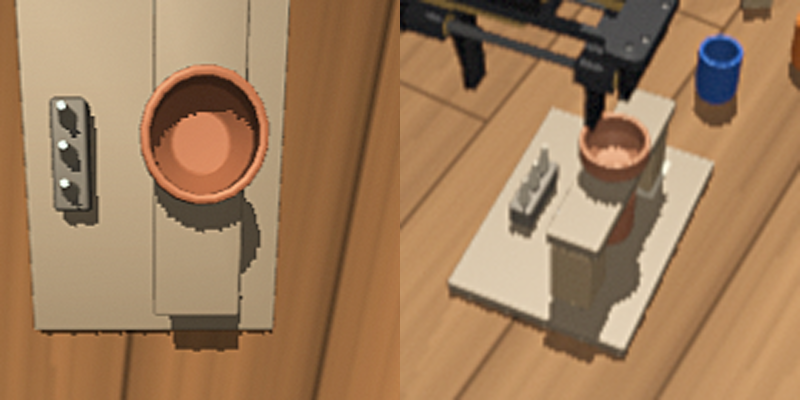

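The bowl stands upright on the bridge, rim centred at (204,134). The bridge lies straight on both posts and the cup is below. I'll check the centring with numbers and hand in if it is good.

```bash
python3 - <<'E'
from h import *
import pickle
c=pickle.load(open("w14.pkl","rb"))
g=lambda p:np.array(p,float)/2+[240,0]-.25
Q=unproj(c,g([(140,134),(268,134),(204,65),(204,203)]),.147)
B=unproj(c,g([(154,313),(239,315)]),.111).mean(0)[:2]
y=.113;ux=np.array([np.cos(y),np.sin(y)]);uy=np.array([-np.sin(y),np.cos(y)])
d=Q.mean(0)[:2]-(B+.095*uy);e=d@ux*1e3,d@uy*1e3
print("bowl",Q.mean(0),"diam",np.linalg.norm(Q[0]-Q[1]),np.linalg.norm(Q[2]-Q[3]),"off bridge centre mm",e)
if max(map(abs,e))<5:
    from plant import workorder; print(workorder.finish_job())
E
```

```text
bowl [0.5967791  0.01830214 0.147     ] diam 0.062216008563092944 0.06216141733084455 off bridge centre mm (np.float64(-0.2613238669243416), np.float64(-1.7882161982226936))
the job is handed in; nothing more can be done
None
```

The job is done and handed in at about 61 s, well inside the 141 s limit. The posts, cup and cone pack went on first, then the bridge, then the bowl.

I placed the tall post a few millimetres off at first (about 2 mm one way and 4 mm the other), so I regripped and moved it. I didn't touch the short post, the jug or the blue and orange cups.

My last checks, all from the wrist camera:

| Item | Result |
|---|---|
| Tall post | about 2 mm from its ideal place, with patch showing on both sides in view |
| Cup | about 1.5 mm from midway between the posts |
| Cone pack | within about 1 mm of its ideal place, parallel to the front edge (under 0.01 rad off) |
| Bridge | straight, centred to about 2 mm, and resting on the posts: the wrist force dropped to nothing before release |
| Bowl | upright, about 2 mm from the bridge's middle |

No check failed, but early on the scene camera put the shelf about 7 mm further from the robot than the wrist camera did. I went with the wrist camera, because its closer views agreed with each other.

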